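# Refill and close up the shower filter

### The arm

A 6-joint arm with a two-finger parallel gripper is mounted at the origin on the work surface. World frame = base frame: x ahead of the robot, y to its left, z up, the work surface at z = 0. Lengths are in mm, angles in rad, forces in N, time in s.
With the tool pointing down it reaches from about 275 to 1000 mm from the base axis. Payload 8.4 kg.
Tool frame: the origin (TCP) lies at the very end of the fingers, on their centre line; the grasp point (between the pads) lies 19 mm behind it; z points along the fingers, y is the direction in which the jaws open and shut (so a half turn about z gives the same grasp; the last joint's range is limited). The gripper opens to 85 mm and grips with 20 to 120 N. Pads are 22 mm wide; open, the fingers measure 114 mm over their backs; the gripper's body (76 mm by 85 mm) begins 54 mm behind the grasp point. The pads swing forward as they close: fully open they stand 13 mm farther back than shut.
Start: joints at [1.214, 0.353, 1.633, -0, 1.155, -0.002], TCP at [217.125, 586.075, 203.081] pointing down, gripper open.
Joint ranges: [-2.63, 2.63], [-0.92, 2.1], [0.06, 2.66], [-1.3, 4.44], [0, 2.69], [-3.02, 3.02]. Speed limits (rad/s): [2.22, 2.22, 2.79, 3.14, 3.14, 3.14].

### API

Orientations are given as [roll, pitch, yaw] about the fixed x, y, z axes, in that order (R = Rz(yaw) Ry(pitch) Rx(roll)).
In Python, from rig import sense, grab_frame, get_calibration, sign_off, boxes_of, trace gives the robot as it stands.
- The arm moves only by the tool servo_tool, never from a script. Its argument "rows" is a list of rows, each a list of 3 entries, a list of its own where there are three numbers: the finger opening in mm, from 0 to 85.4, then the shift along the tool's x, y, z in mm, then the turn, a rotation vector about the tool's x, y, z in degrees. A call has 1 to 8 rows; each row shifts and turns the commanded pose from where the row before left it, along the tool's axes as they then stand; what a row does not reach is not made up. A row lasts 1/8 s, in which the tool goes at most 62.5 mm and 10.7 degrees, less where a joint would pass 70% of its speed; a pose out of reach is approached as far as the arm can. A call is refused whole if a number of a shift passes 62.5 or a number of a turn 10.7, either way. A call with a gripper value outside its range is refused whole. The fingers move at their own pace and stop on an object; "force" is the grip in N (left out, the last holds). Time passes only in rows, so rows that do not move let the fingers close. It gives the time, the measured TCP pose, the force and the opening at its end, in the units of the state.
- sense(): the state, without advancing time (a new reading comes with each control period).
- grab_frame(name): name is "scene" or "side" or "wrist"; returns the picture (400x640x3 uint8, blue, green, red); there is no depth.
- get_calibration(name): a dict with "intrinsics" (3x3 intrinsics, pixels), "world_to_cam" (4x4, takes a point from world to camera coordinates). Camera axes: x right, y down, z forward; pixel columns grow to the right and rows downward; lengths in mm; the calibration is good to about 2 mm. A picture is of the moment at which its call begins: read the wrist's pose just before it. get_calibration takes no time and is no camera call; for the wrist camera it gives the pose at the moment of the call.
- sign_off(): hands the job in, once; it reports no verdict.
Trained networks look in the newest picture that a camera, given by its name, has taken for a name from the list of things; names that differ only in an ending like _2 or _b are one class to them, and where a whole thing is asked for, a point or a joint stands for the part that bears it (a point fixed in the world has none). Each returns a list of dicts, best first, with "conf" (0 to 1); they miss things now and then, are a little off and sometimes report something else, mostly with a low value. They report only what shows in the picture. A call takes as long as a camera call. They do not tell look-alikes from the thing itself.
- boxes_of(camera, thing): "centre" ([x, y, z] in mm, in the coordinates of the camera as it stood for that picture, good to about 4 mm: the middle of the surface that is visible of it).
- trace(camera, thing): "mask" (400x640 bool, what is visible of it).
The state is a dict: "clock": time; "qpos": joint angles; "qvel": joint speeds; "joint_efforts": joint torques, N m; "eef_pos": TCP position; "tcp_rot": TCP orientation; "contact_force": force on the tool from outside, world axes, zero at the start; "wrist_torque": the same for the moment, N m; "opening": opening from 0.0 (shut) to 1.0 (fully open).
Only numpy, scipy, OpenCV 4.12 (cv2) and the standard library are available. Lean on these libraries where they do the work, as an engineer would, in place of code of your own. Each camera call takes 0.05 s, during which the arm holds its last target. There are 200 camera calls.

### The job

Refill the open shower filter: lay every filter cassette that is set out on the counter into a bay of its own in the white housing, flat on the floor and grip up, then press the cover straight down until both snap hooks click over its edges. Then use the driver, not the fingers, to turn the four cover screws a quarter turn clockwise as far as they go, and stand the driver back in its ceramic holder. Leave the other toiletries where they are.

Things in the scene. Friction and masses are not known exactly. Their poses are not given: they have to be found in the camera images.
- housing: white open-topped shower-filter housing fixed on the counter, 120 (its x) by 152 (its y), walls 4 thick, 64 high; inside 112 by 144, floor 5 above the origin. Origin: centre of the underside; x points to the side with two chrome hose unions, z up. Four equal bays side by side across y (see point bay1), a snap hook outside each y end, 172 over the hooks.
- bay1 (a point): middle of the floor of the first bay (housing x 0, y -54 mm, z 5); the other three follow every 36 mm towards +y (y -18, 18, 54). A bay takes one cassette lying along the housing's x: 112 long, 33 wide between low fins (3 thick, 14.5 high above the floor, only in the middle 40 of the length).
- hook_left (a joint): springy snap hook at the housing's +y end, 26 wide, top 84 above the housing's origin; underside of its inward barb 70.5 above it, barb tip at y = 76.5. Rad: 0 at rest, grows as it bends outward (0.06 to 0.1 while the cover's edge passes the barb), back to about 0 when the cover has clicked under it. Both together take a push of 10 to 16 N.
- hook_right (a joint): the same hook at the housing's -y end
- cover: loose white cover, right way up: plate 124 (own x) by 160 (own y), underside 14 and top 19 above the origin; below it a lip 108 by 141 that enters the housing (2 and 1.5 clearance). Origin: centre of the lip's lower edge, z up. 0.27 kg. Either way round. Fully home, the plate lies on the walls (origin 50 above the housing's, axes parallel) with the hooks over its two y ends.
- cover_grip (a point): top centre of the grip bar in the middle of the cover: 50 long (cover x), 14 wide (cover y), 24 high above the plate; this point is 43 above the cover's origin
- screw_a (a joint): captive quarter-turn screw in the cover's corner at cover x 44, y 60 mm: grey head 28 across, top 32 above the cover's origin (13 above its plate), a straight slot right across it, 6.5 wide, 9 deep, walls 22 long, open-ended. Rad: 0 = open, slot along the cover's x; grows clockwise seen from above to the stop at 1.571, slot along cover y. Stays where left; about 0.04 N m.
- screw_b (a joint): the same screw at cover x -44, y 60 mm
- screw_c (a joint): the same screw at cover x -44, y -60 mm
- screw_d (a joint): the same screw at cover x 44, y -60 mm
- driver: stubby wide-blade driver upright in the holder, 100 long, 0.12 kg. Origin: centre of the blade's lower edge, z up the tool. Blade 20 wide (own x), 3.5 thick (own y), 16 long; shank 12 diameter; black collar 42 diameter, 40 to 45 above the origin; above it a flat-sided black handle 30 (x) by 22 (y), from 45 to 100. Same after a half turn. In a slot it has 0.15 rad of play either way.
- holder: fixed white ceramic brush holder: a round sleeve 62 diameter, 50 high, with an upright 26 hole right through; origin: centre of the underside. The driver hangs in it with its collar lying on the rim (driver origin 10 above the holder's).
- cassette1: white filter cassette lying on its base: a body 100 long (own x), 29 wide, 30 high with grey ends, and on it a grey grip rib 44 long (x), 12 wide, 24 high, so 54 high in all; 0.12 kg. Origin: centre of the underside, z up. The same after a half turn. Two to four of the four cassettes are present.
- cassette2: white filter cassette lying on its base: a body 100 long (own x), 29 wide, 30 high with grey ends, and on it a grey grip rib 44 long (x), 12 wide, 24 high, so 54 high in all; 0.12 kg. Origin: centre of the underside, z up. The same after a half turn. Two to four of the four cassettes are present.
- cassette3: white filter cassette lying on its base: a body 100 long (own x), 29 wide, 30 high with grey ends, and on it a grey grip rib 44 long (x), 12 wide, 24 high, so 54 high in all; 0.12 kg. Origin: centre of the underside, z up. The same after a half turn. Two to four of the four cassettes are present.
- cassette4: white filter cassette lying on its base: a body 100 long (own x), 29 wide, 30 high with grey ends, and on it a grey grip rib 44 long (x), 12 wide, 24 high, so 54 high in all; 0.12 kg. Origin: centre of the underside, z up. The same after a half turn. Two to four of the four cassettes are present.
- soap_dish: white soap dish with a bar of soap, 120 by 85, 28 high; not part of the job, to be left alone. Origin: centre of the underside.
- jar: glass jar, 60 diameter, 60 high; not part of the job, to be left alone. Origin: centre of the underside.
- pump_bottle: white pump bottle, 74 diameter, 200 high; not part of the job, to be left alone. Origin: centre of the underside.
- toothpaste: toothpaste tube, 155 long, 30 high; not part of the job, to be left alone. Origin: centre of the underside.
- comb: black comb, 170 long; not part of the job, to be left alone. Origin: centre of the underside.
- nail_brush: wooden nail brush, 100 long; not part of the job, to be left alone. Origin: centre of the underside.
- tumbler: glass tumbler with two brushes, 76 diameter, 180 high with the brushes; not part of the job, to be left alone. Origin: centre of the underside.
There are look-alikes about, which are no part of the job. What is shaped like the cassette4 but blue or turquoise is not meant.

How it is judged (in metres and radians):
On the way, in this order (a step that is already met when the one before it is completed fails the run):
1. every cassette present lies in a bay of the housing (x of cassette1 in the frame of housing between -0.012 and 0.012 m and y of cassette1 in the frame of housing between -0.066 and 0.066 m and z of cassette1 in the frame of housing between 0.002 and 0.008 m and angle between each of cassette1, cassette2, cassette3, cassette4's own z axis and vertical below 0.1 rad and angle between the x axis of each of cassette1, cassette2, cassette3, cassette4 and the x axis of housing, either way round below 0.14 rad and x of cassette2 in the frame of housing between -0.012 and 0.012 m and y of cassette2 in the frame of housing between -0.066 and 0.066 m and z of cassette2 in the frame of housing between 0.002 and 0.008 m and x of cassette3 in the frame of housing between -0.012 and 0.012 m and y of cassette3 in the frame of housing between -0.066 and 0.066 m and z of cassette3 in the frame of housing between 0.002 and 0.008 m and x of cassette4 in the frame of housing between -0.012 and 0.012 m and y of cassette4 in the frame of housing between -0.066 and 0.066 m and z of cassette4 in the frame of housing between 0.002 and 0.008 m), for 0.2 s.
2. the cover is fully home and both hooks have snapped over it (all of step 1 and x of cover in the frame of housing between -0.005 and 0.005 m and y of cover in the frame of housing between -0.005 and 0.005 m and z of cover in the frame of housing between 0.045 and 0.052 m and angle between cover's own z axis and vertical below 0.03 rad and angle between the x axis of cover and the x axis of housing, either way round below 0.06 rad and value of joint each of hook_left, hook_right below 0.03 rad), for 0.2 s.
3. all four screws are turned clockwise to the stop (all of step 2 and value of joint each of screw_a, screw_b, screw_c, screw_d above 1.42 rad), for 0.2 s.
At the end, for the whole second after the job is handed in: Each cassette flat in a bay (3 mm, 0.14 rad, 12 mm lengthwise); cover home (within 2 mm of the rim, centred to 5 mm, hooks within 0.03 rad of rest); screws beyond 1.42 rad; driver upright in its holder (within 9 mm of the axis, collar within 4 mm of the rim); all at rest (all of step 3 and horizontal distance between driver and holder below 0.009 m and z of driver in the frame of holder between 0.006 and 0.014 m and angle between driver's own z axis and vertical below 0.1 rad and linear speed of each of cover, driver, cassette1, cassette2, cassette3, cassette4 below 0.02 m/s); the robot touches nothing.
It fails at once if a screw head is touched with the fingers (contact force between the fingers and screw_a above 1 N or contact force between the fingers and screw_b above 1 N or contact force between the fingers and screw_c above 1 N or contact force between the fingers and screw_d above 1 N).
It fails at once if one of the other toiletries is shoved more than 6 cm or knocked over (distance of any of soap_dish, jar, pump_bottle, toothpaste, comb, nail_brush, tumbler from where it was at the start of the episode above 0.06 m or angle between any of soap_dish, jar, pump_bottle, toothpaste, comb, nail_brush, tumbler's own z axis and vertical above 0.6 rad).
Of cassette1, cassette2, cassette3, cassette4 only 2 to 4 are there at a start; the rules pass over those that are not, and their reading is None.
At some moment in a run one of cassette1, cassette2, cassette3, cassette4 may be knocked a few centimetres aside while the robot is not near it.
It also fails if it takes over 208 s, if anything falls off the work surface, if the arm or the gripper's body presses on something with over 40 N, if the wrist force passes 120 N, or if a joint passes its speed limit or range.

## Working session

There is one attempt and no reset: what is moved stays moved. The work goes in short steps, Python scripts to look and compute and a tool call to move; the robot and the scene stay as the last step left them, time stands still between calls to the robot, and variables do not carry over. Pictures are saved under pics/ and viewed, about 12 in all and at most 16, crops included, and the job is handed in when it is done.

Besides the shell and the picture viewer there is one more tool, called after "Emit:" as name([rows], argument=value, ...), one row to a line, values as JSON. servo_tool: Moves the arm, as the interface text tells. Its arguments: {"type":"object","properties":{"rows":{"type":"array","items":{"type":"array"}},"force":{"type":"number"}},"required":["rows"]}

```bash
ls; mkdir -p pics
cat > h.py <<'E'
import numpy as np, cv2
from rig import *
def cam2w(name,p):
    T=np.linalg.inv(np.array(get_calibration(name)["world_to_cam"]));return T[:3,:3]@np.array(p)+T[:3,3]
def ray(name,uv,z):
    c=get_calibration(name);T=np.linalg.inv(np.array(c["world_to_cam"]));d=T[:3,:3]@np.linalg.inv(np.array(c["intrinsics"]))@np.array([uv[0],uv[1],1.]);o=T[:3,3]
    return o+d*(z-o[2])/d[2]
def proj(name,P):
    c=get_calibration(name);T=np.array(c["world_to_cam"]);q=(T[:3,:3]@np.array(P,float).reshape(-1,3).T+T[:3,3:]);k=np.array(c["intrinsics"])@q;return (k[:2]/k[2]).T
E
python3 - <<'E'
from h import *
print(sense())
for n in("scene","side"):
    im=grab_frame(n);cv2.imwrite(f"pics/{n}0.png",im)
    for t in("housing","cover","driver","holder","cassette1","cover_grip"):
        for b in boxes_of(n,t)[:6]:
            print(n,t,round(b["conf"],2),cam2w(n,b["centre"]).round(0),proj(n,cam2w(n,b["centre"])).round(0))
    c=get_calibration(n);print(np.linalg.inv(np.array(c["world_to_cam"])).round(2))
E
```

```text
pics
{'clock': 0.0, 'qpos': array([ 1.21360271e+00,  3.53632275e-01,  1.63414628e+00, -4.16162561e-05,
        1.15516595e+00, -2.36812176e-03]), 'qvel': array([-0.00056308, -0.00127612,  0.00040694, -0.00141336,  0.00022214,
       -0.00105472]), 'joint_efforts': array([ 1.15194067e-03, -6.05257344e+01, -3.42079318e+01,  4.61335708e-05,
        9.03951412e-03,  1.27703970e-05]), 'eef_pos': array([216.95832433, 585.59217925, 202.36640774]), 'tcp_rot': array([-3.14024071e+00,  3.48489133e-05,  2.78678402e+00]), 'contact_force': array([-0.324354  , -0.56683131,  0.44667355]), 'wrist_torque': array([ 0.02709009, -0.00411944,  0.01162665]), 'opening': 0.9999998867367011}
scene housing 0.75 [559.  26.  36.] [[312. 225.]]
scene cover 0.77 [ 477. -295.   22.] [[259. 169.]]
scene cover 0.2 [696. 409.  70.] [[403. 337.]]
scene driver 0.62 [ 640. -217.   83.] [[232. 186.]]
scene holder 0.77 [ 648. -208.   34.] [[233. 202.]]
scene cassette1 0.94 [808. 281.  27.] [[318. 345.]]
scene cassette1 0.85 [522. 381.  28.] [[432. 292.]]
scene cassette1 0.65 [405. 148.  30.] [[381. 220.]]
scene cassette1 
[... 532 characters left out ...]
 631. -229.   84.] [[404. 198.]]
side holder 0.75 [ 614. -237.   35.] [[402. 215.]]
side holder 0.19 [543. 113.  77.] [[292. 184.]]
side cassette1 0.83 [501. 369.  28.] [[224. 182.]]
side cassette1 0.72 [488. 269.  30.] [[245. 191.]]
side cassette1 0.69 [791. 269.  29.] [[293. 153.]]
side cassette1 0.69 [ 770. -164.    3.] [[396. 191.]]
side cassette1 0.62 [379. 121.  31.] [[261. 223.]]
side cassette1 0.26 [574.  33.  35.] [[319. 197.]]
side cover_grip 0.93 [ 460. -309.   20.] [[408. 257.]]
[[ 4.9000e-01 -5.1000e-01  7.1000e-01 -3.2055e+02]
 [-8.7000e-01 -2.8000e-01  4.0000e-01 -4.7351e+02]
 [-1.0000e-02 -8.1000e-01 -5.8000e-01  7.6538e+02]
 [ 0.0000e+00  0.0000e+00  0.0000e+00  1.0000e+00]]
```

View pics/scene0.png

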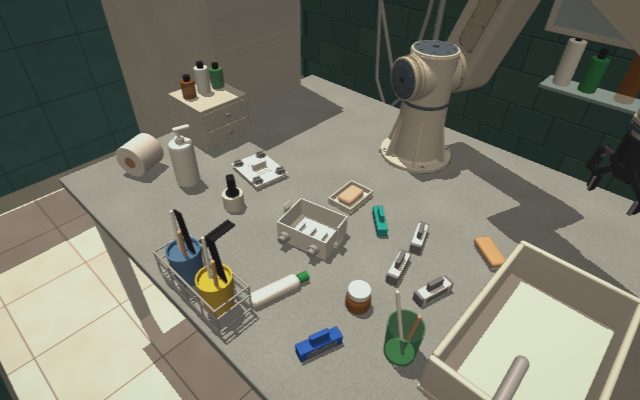

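View pics/side0.png

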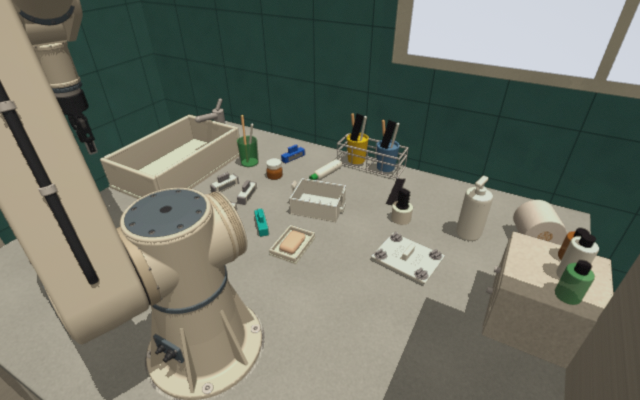

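The white cassettes show at about (418,238), (397,267) and (432,292) in the scene image. The turquoise one at (381,220) and the blue one at (318,345) are decoys. The housing is at (312,225), the cover at (259,169), and the driver in its holder at (233,195). Next is a close look from the wrist camera.

```bash
cat >> h.py <<'E'
from scipy.spatial.transform import Rotation as Ro
import sys
def cur():
    s=sense();return np.array(s["eef_pos"]),Ro.from_euler("xyz",s["tcp_rot"]),s
def plan(wps,step=50.,ang=10.,start=None):
    """wps: list of (x,y,z,yaw_deg or None,opening); prints tool rows from measured pose"""
    p,R,s=cur()
    if start is not None:p,R=start
    yaw=None
    for w in wps:
        t=np.array(w[:3],float)
        if w[3] is None: Rt=R
        else: Rt=Ro.from_euler("xyz",[180,0,w[3]],degrees=True)
        rv=(R.inv()*Rt).as_rotvec(degrees=True)
        n=max(1,int(np.ceil(max(np.linalg.norm(t-p)/step,np.linalg.norm(rv)/ang))))
        rows=[]
        rr=np.round(rv/n,1)
        p0=p.copy()
        for i in range(n):
            d=R.inv().apply(p0+(t-p0)*(i+1)/n-p); d=np.round(d,1)
            rows.append([w[4],[float(x)+0. for x in d],[float(x)+0. for x in rr]])
            p=p+R.apply(d);R=R*Ro.from_rotvec(rr,degrees=True)
        print("->",[round(float(x),1) for x in w[:3]],w[3],n)
        for r in rows:print("  ",r)
    return p,R
def wr(name="wrist",things=(),fn=None):
    im=grab_frame(name)
    if fn:cv2.imwrite("pics/"+fn,im)
    for t in things:
        for b in boxes_of(name,t)[:6]:
            if b["conf"]>.15:print(t,round(b["conf"],2),cam2w(name,b["centre"]).round(0),proj(name,cam2w(name,b["centre"])).round(0)[0])
    return im
E
python3 - <<'E'
from h import *
p,R,s=cur()
T=np.linalg.inv(np.array(get_calibration("wrist")["world_to_cam"]))
print("cam in tool",R.inv().apply(T[:3,3]-p).round(1));print((R.inv().as_matrix()@T[:3,:3]).round(3)); print(np.array(get_calibration("wrist")["intrinsics"]).round(1))
plan([(480,230,400,None,85),])
plan([(480,230,400,90,85),])
E
```

```text
cam in tool [  75.8   -0.2 -170.7]
[[-0.001 -0.955 -0.295]
 [ 1.    -0.001 -0.001]
 [ 0.001 -0.295  0.955]]
[[297.    0.  318.8]
 [  0.  297.  198.1]
 [  0.    0.    1. ]]
-> [480.0, 230.0, 400.0] None 10
   [85, [-37.0, -24.3, -19.7], [0.0, 0.0, 0.0]]
   [85, [-37.0, -24.2, -19.7], [0.0, 0.0, 0.0]]
   [85, [-37.1, -24.3, -19.7], [0.0, 0.0, 0.0]]
   [85, [-37.0, -24.2, -19.7], [0.0, 0.0, 0.0]]
   [85, [-37.0, -24.3, -19.6], [0.0, 0.0, 0.0]]
   [85, [-37.0, -24.2, -19.7], [0.0, 0.0, 0.0]]
   [85, [-37.0, -24.3, -19.7], [0.0, 0.0, 0.0]]
   [85, [-37.1, -24.3, -19.7], [0.0, 0.0, 0.0]]
   [85, [-37.0, -24.2, -19.7], [0.0, 0.0, 0.0]]
   [85, [-37.0, -24.3, -19.7], [0.0, 0.0, 0.0]]
-> [480.0, 230.0, 400.0] 90 10
   [85, [-37.0, -24.3, -19.7], [0.0, 0.0, 7.0]]
   [85, [-39.7, -19.5, -19.7], [0.0, 0.0, 7.0]]
   [85, [-41.8, -14.6, -19.7], [0.0, 0.0, 7.0]]
   [85, [-43.3, -9.4, -19.7], [0.0, 0.0, 7.0]]
   [85, [-44.0, -4.0, -19.6], [0.0, 0.0, 7.0]]
   [85, [-44.3, 1.4, -19.7], [0.0, 0.0, 7.0]]
   [85, [-43.7, 6.7, -19.7], [0.0, 0.0, 7.0]]
   [85, [-42.6, 12.0, -19.7], [0.0, 0.0, 7.0]]
   [85, [-40.8, 17.2, -19.7], [0.0, 0.0, 7.0]]
   [85, [-38.5, 21.9, -19.7], [0.0, 0.0, 7.0]]
```

Emit:
servo_tool([
  [85,[-37,-24,-12],[0,0,0]],
  [85,[-37,-24,-12],[0,0,0]],
  [85,[-37,-24,-12],[0,0,0]],
  [85,[-37,-24,-12],[0,0,0]],
  [85,[-37,-24,-12],[0,0,0]],
  [85,[-37,-24,-12],[0,0,0]],
  [85,[-37,-24,-12],[0,0,0]],
  [85,[-37,-24,-12],[0,0,0]],
])

```text
clock: 1.7
eef_pos: [428.7, 302.0, 299.7]
tcp_rot: [3.141, 0.0, 2.787]
contact_force: [-0.3, 0.2, -0.6]
opening: 1.001
```

Emit:
servo_tool([
  [85,[-37,-24,0],[0,0,0]],
  [85,[-37,-24,0],[0,0,0]],
  [85,[0,0,0],[0,0,0]],
  [85,[0,0,0],[0,0,0]],
])

```text
clock: 2.2
eef_pos: [480.4, 232.7, 299.0]
tcp_rot: [3.141, -0.0, 2.786]
contact_force: [-0.0, 0.5, -0.4]
opening: 0.998
```

Run:
```python
from h import *
wr("wrist",("housing","cassette1","cover"),"w1.png")
```

```text
housing 0.91 [558.  39.  20.] [226. 242.]
housing 0.19 [736. 109.  27.] [304. 317.]
cassette1 0.86 [395. 140.  31.] [238. 127.]
cassette1 0.86 [781. 271.  28.] [398. 311.]
cassette1 0.74 [503. 372.  29.] [413. 141.]
cassette1 0.69 [376. 256.  33.] [309.  83.]
cassette1 0.68 [492. 271.  34.] [346. 158.]
cover 0.73 [ 475. -278.   16.] [ 37. 259.]
```

View pics/w1.png

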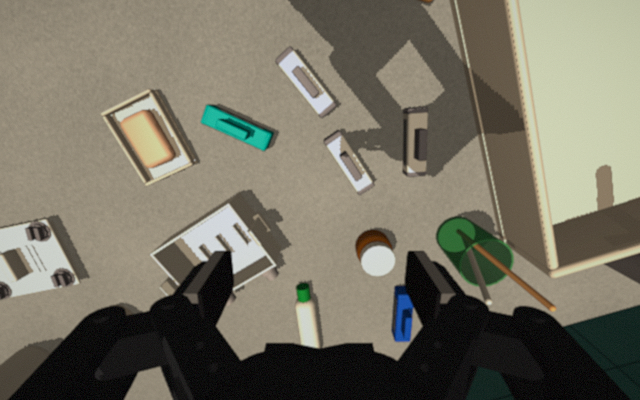

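Run:
```python
from h import *
im=cv2.imread("pics/w1.png")
for uv in((150,255),(233,203),(277,267)):print(ray("wrist",uv,64).round(0))
# cassettes: masks on plane z=30
grab_frame("wrist")
for b in trace("wrist","cassette1"):
    m=b["mask"].astype(np.uint8);c=max(cv2.findContours(m,0,1)[0],key=cv2.contourArea).reshape(-1,2)
    P=np.array([ray("wrist",u,28)[:2] for u in c],np.float32);r=cv2.minAreaRect(P);bx=cv2.boxPoints(r)
    e=[bx[1]-bx[0],bx[2]-bx[1]];e=max(e,key=np.linalg.norm)
    print(round(b["conf"],2),np.round(r[0]),np.round(r[1]),round(np.degrees(np.arctan2(e[1],e[0]))%180,1),im[b["mask"]].mean(0).round())
```

```text
[522. -57.  64.]
[491.  97.  64.]
[608. 117.  64.]
0.95 [395. 137.] [102.  32.] 44.4 [129. 150.  27.]
0.8 [507. 372.] [ 36. 101.] 164.3 [ 85.  97. 106.]
0.79 [791. 273.] [ 38. 119.] 161.4 [119.  68.  37.]
0.67 [502. 272.] [103.  29.] 13.8 [154. 161. 166.]
0.57 [375. 252.] [100.  30.] 20.2 [168. 171. 174.]
```

The wrist view shows the housing centred near (215,255) with its fins visible. The three white cassettes are at (305,82), (349,162) and (415,141). I'll move to a closer view of the housing, with the jaw axis along housing x.

Run:
```python
from h import *
plan([(578,-45,200,100.5,85)],step=50)
```

```text
-> [578.0, -45.0, 200.0] 100.5 7
   [85, [-26.9, -32.5, 14.2], [0.0, 0.0, 8.5]]
   [85, [-31.3, -28.1, 14.1], [0.0, 0.0, 8.5]]
   [85, [-35.2, -23.2, 14.2], [0.0, 0.0, 8.5]]
   [85, [-38.2, -17.7, 14.1], [0.0, 0.0, 8.5]]
   [85, [-40.4, -11.9, 14.2], [0.0, 0.0, 8.5]]
   [85, [-41.7, -5.8, 14.1], [0.0, 0.0, 8.5]]
   [85, [-42.1, 0.5, 14.2], [0.0, 0.0, 8.5]]
```

Emit:
servo_tool([
  [85,[-27,-32,14],[0,0,8.5]],
  [85,[-31,-28,14],[0,0,8.5]],
  [85,[-35,-23,14],[0,0,8.5]],
  [85,[-38,-18,14],[0,0,8.5]],
  [85,[-40,-12,14],[0,0,8.5]],
  [85,[-42,-6,14],[0,0,8.5]],
  [85,[-42,0.5,14],[0,0,8.5]],
  [85,[0,0,0],[0,0,0]],
])

```text
clock: 3.5
eef_pos: [577.3, -46.7, 199.8]
tcp_rot: [-3.14, -0.0, 1.745]
contact_force: [0.0, 0.3, 0.1]
opening: 0.99
```

Emit:
servo_tool([
  [85,[0,0,0],[0,0,0]],
])

```text
clock: 3.62
eef_pos: [577.2, -44.3, 201.1]
tcp_rot: [-3.141, -0.0, 1.75]
contact_force: [0.9, 0.2, 0.3]
opening: 0.999
```

Run:
```python
from h import *
im=wr("wrist",("housing",),"w2.png")
print(cur()[0],cur()[1].as_euler("xyz",degrees=True))
m=trace("wrist","housing")[0]["mask"];ys,xs=np.where(m);print(xs.min(),xs.max(),ys.min(),ys.max())
x0,y0=max(xs.min()-25,0),max(ys.min()-25,0)
c=im[y0:min(ys.max()+25,400),x0:xs.max()+25];print(x0,y0,c.shape)
f=min(800/c.shape[1],600/c.shape[0]);print(f)
cv2.imwrite("pics/w2c.png",cv2.resize(c,None,fx=f,fy=f,interpolation=cv2.INTER_CUBIC))
```

```text
housing 0.88 [565.  37.   6.] [321. 101.]
[577.33980917 -43.81277384 201.55669824] [ 1.79968391e+02 -7.06806330e-03  1.00290573e+02]
250 402 2 195
225 0 (220, 202, 3)
2.727272727272727
```

View pics/w2c.png

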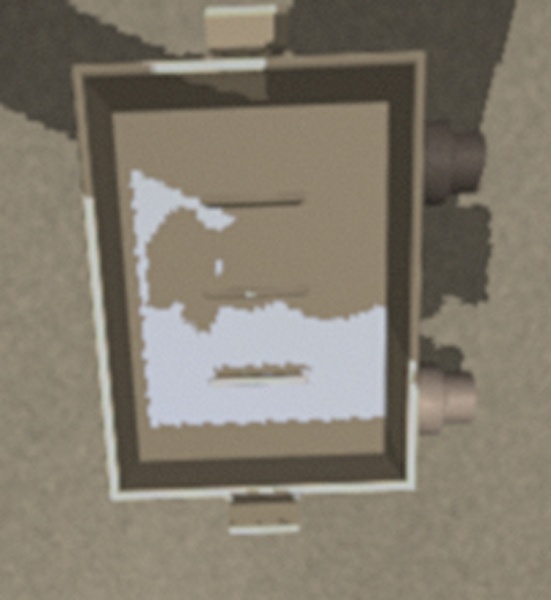

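```bash
cat >> h.py <<'E'
from scipy.optimize import least_squares
def fit(name,obj,px,x0,fz=0.):
    """planar pose (x,y,yawdeg) of a thing with points obj (own frame, z up, underside z=fz) seen at px"""
    obj=np.array(obj,float);px=np.array(px,float)
    def f(q):
        R=Ro.from_euler("z",q[2],degrees=True);return (proj(name,R.apply(obj)+[q[0],q[1],fz])-px).ravel()
    r=least_squares(f,x0,x_scale=[1,1,1],loss="soft_l1");return r.x,np.abs(r.fun).reshape(-1,2).round(1)
E
python3 - <<'E'
from h import *
C=np.array([(73,67),(426,52),(413,488),(113,500),(110,112),(389,101),(386,453),(138,462)],float)
px=np.array([225,0])+(C+.5)/2.727-.5
o=[(-60,76,64),(60,76,64),(60,-76,64),(-60,-76,64),(-56,72,5),(56,72,5),(56,-72,5),(-56,-72,5)]
for k in(range(8),range(4),range(4,8)):
    k=list(k);print(fit("wrist",np.array(o)[k],px[k],[565,30,10]))
E
```

```text
(array([563.4836349 ,  29.14441003,  12.278707  ]), array([[1. , 0.9],
       [0.3, 0.7],
       [1.4, 1. ],
       [0.9, 0.6],
       [1. , 0.6],
       [0.5, 0.6],
       [0.8, 0.3],
       [0.9, 0.4]]))
(array([563.67315776,  28.92530443,  12.27101793]), array([[0.8, 0.6],
       [0.5, 0.4],
       [1.5, 1.3],
       [0.8, 0.8]]))
(array([563.23040451,  29.35740821,  12.30167142]), array([[0.8, 0.4],
       [0.7, 0.3],
       [0.9, 0.5],
       [0.8, 0.6]]))
```

The housing is at (563.5, 29.1) with yaw 12.3°. Now a view over all three cassettes.

Run:
```python
from h import *
plan([(470,225,200,105,85)],step=50)
```

```text
-> [470.0, 225.0, 200.0] 105 6
   [85, [47.3, -9.6, 0.3], [0.0, 0.0, -0.8]]
   [85, [47.4, -8.9, 0.2], [0.0, 0.0, -0.8]]
   [85, [47.5, -8.3, 0.3], [0.0, 0.0, -0.8]]
   [85, [47.6, -7.6, 0.2], [0.0, 0.0, -0.8]]
   [85, [47.8, -7.0, 0.3], [0.0, 0.0, -0.8]]
   [85, [47.8, -6.3, 0.3], [0.0, 0.0, -0.8]]
```

Emit:
servo_tool([
  [85,[47,-9,0.3],[0,0,-0.8]],
  [85,[47,-9,0.3],[0,0,-0.8]],
  [85,[47,-8,0.3],[0,0,-0.8]],
  [85,[48,-8,0.3],[0,0,-0.8]],
  [85,[48,-7,0.3],[0,0,-0.8]],
  [85,[48,-6,0.3],[0,0,-0.8]],
  [85,[0,0,0],[0,0,0]],
  [85,[0,0,0],[0,0,0]],
])

```text
clock: 4.78
eef_pos: [471.0, 224.2, 199.6]
tcp_rot: [3.141, 0.0, 1.834]
contact_force: [0.1, 0.6, -0.3]
opening: 0.995
```

```bash
cat >> h.py <<'E'
def cass(zc=30,fn=None,vis=None):
    """white cassettes in the wrist view: fit a 100x29 box top/bottom silhouette to the mask"""
    im=grab_frame("wrist")
    if fn:cv2.imwrite("pics/"+fn,im)
    out=[]
    o=np.array([(sx*50,sy*14.5,z) for sx in(-1,1) for sy in(-1,1) for z in(0,30)]+[(sx*22,sy*6,54) for sx in(-1,1) for sy in(-1,1)],float)
    for b in trace("wrist","cassette1"):
        col=im[b["mask"]].mean(0)
        if col.max()-col.min()>45 or b["conf"]<.25: continue
        m=b["mask"].astype(np.uint8);c=max(cv2.findContours(m,0,1)[0],key=cv2.contourArea).reshape(-1,2)
        P=np.array([ray("wrist",u,28)[:2] for u in c],np.float32);r=cv2.minAreaRect(P);bx=cv2.boxPoints(r)
        e=max([bx[1]-bx[0],bx[2]-bx[1]],key=np.linalg.norm);a=np.degrees(np.arctan2(e[1],e[0]))%180
        c=get_calibration("wrist");T=np.array(c["world_to_cam"]);K=np.array(c["intrinsics"])
        def pr(P):
            k=K@(T[:3,:3]@P.T+T[:3,3:]);return (k[:2]/k[2]).T
        S=8
        def cost(q):
            R=Ro.from_euler("z",q[2],degrees=True);pp=pr(R.apply(o)+[q[0],q[1],0])
            h=np.zeros(m.shape,np.uint8)
            for idx in(range(8),range(8,12)):
                cv2.fillConvexPoly(h,np.round(cv2.convexHull(pp[list(idx)].astype(np.float32))*16).astype(np.int32),1,shift=4)
            return float((h!=m).sum())
        from scipy.optimize import minimize
        best=minimize(cost,[r[0][0],r[0][1],a],method="Nelder-Mead",options=dict(initial_simplex=[[r[0][0]+dx,r[0][1]+dy,a+da] for dx,dy,da in((0,0,0),(5,0,2),(0,5,-2),(-4,-4,4))],xatol=.1,fatol=.5))
        print(round(b["conf"],2),best.x.round(1),"mis",best.fun,"of",int(m.sum()),"rect",np.round(r[0]),np.round(r[1]),round(a,1),"px",pr(np.array([[*best.x[:2],54]])).round(0)[0],col.round());out.append(best.x)
    return out
E
python3 - <<'E'
from h import *
cass(fn="w3.png")
E
```

```text
0.92 [502.3 272.1  14.6] mis 142.0 of 2375 rect [503. 273.] [100.  31.] 14.6 px [360. 142.] [152. 156. 160.]
0.9 [507.8 374.2 162.8] mis 320.0 of 3387 rect [507. 372.] [ 34. 101.] 164.0 px [397.  39.] [ 82.  93. 102.]
0.36 [716.6 421.7  61.9] mis 4675.0 of 9575 rect [705. 402.] [130.  96.] 32.6 px [618.  48.] [38. 67. 43.]
```

View pics/w3.png

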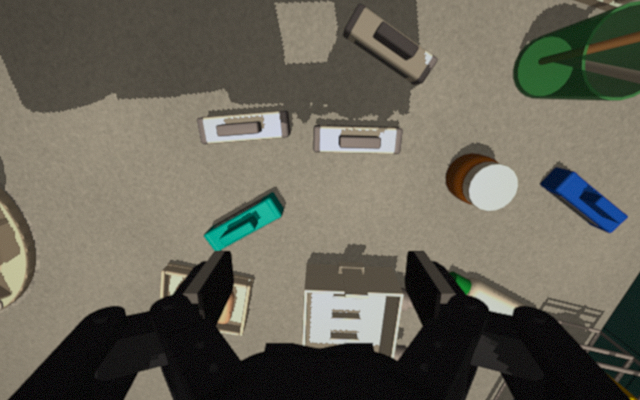

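Run:
```python
from h import *
plan([(502.3,272.1,90,104.6,66),(502.3,272.1,33,104.6,66)],step=45)
```

```text
-> [502.3, 272.1, 90.0] 104.6 3
   [66, [13.1, 14.1, 36.5], [0.0, 0.0, 0.1]]
   [66, [13.1, 14.1, 36.5], [0.0, 0.0, 0.1]]
   [66, [13.1, 14.1, 36.4], [0.0, 0.0, 0.1]]
-> [502.3, 272.1, 33.0] 104.6 2
   [66, [0.0, 0.0, 28.5], [0.0, 0.0, 0.0]]
   [66, [0.0, 0.0, 28.5], [0.0, 0.0, 0.0]]
```

Emit:
servo_tool([
  [66,[13,14,36.5],[0,0,0.1]],
  [66,[13,14,36.5],[0,0,0.1]],
  [66,[13.2,14.3,36.5],[0,0,0.1]],
  [66,[0,0,0],[0,0,0]],
  [66,[0,0,28.5],[0,0,0]],
  [66,[0,0,28.5],[0,0,0]],
  [66,[0,0,0],[0,0,0]],
  [66,[0,0,0],[0,0,0]],
], force=40)

```text
clock: 5.88
eef_pos: [503.0, 272.4, 34.5]
tcp_rot: [3.14, -0.0, 1.826]
contact_force: [-0.6, 0.9, -0.1]
opening: 0.774
```

Emit:
servo_tool([
  [30,[0,0,0],[0,0,0]],
  [30,[0,0,0],[0,0,0]],
  [30,[0,0,0],[0,0,0]],
  [30,[0,0,0],[0,0,0]],
  [30,[0,0,0],[0,0,0]],
], force=40)

```text
clock: 6.5
eef_pos: [502.0, 272.6, 32.7]
tcp_rot: [-3.141, 0.0, 1.827]
contact_force: [-0.7, 0.2, 0.2]
opening: 0.353
```

Run:
```python
from h import *
print(cur()[0],cur()[1].as_euler("xyz",degrees=True),sense()["opening"]*85.4)
plan([(502.3,272,110,104.6,30),(567.3,11.5,110,102.3,30),(567.3,11.5,40,102.3,30)],step=48)
```

```text
[502.01524098 272.58816901  32.74058306] [-1.79992640e+02  1.81946996e-03  1.04677944e+02] 30.134482728934493
-> [502.3, 272.0, 110.0] 104.6 2
   [30, [-0.3, 0.1, -38.6], [0.0, 0.0, 0.0]]
   [30, [-0.3, 0.0, -38.7], [0.0, 0.0, 0.0]]
-> [567.3, 11.5, 110.0] 102.3 6
   [30, [-44.8, -0.5, 0.0], [0.0, 0.0, 0.4]]
   [30, [-44.7, -0.2, 0.0], [0.0, 0.0, 0.4]]
   [30, [-44.8, 0.1, 0.0], [0.0, 0.0, 0.4]]
   [30, [-44.7, 0.4, 0.0], [0.0, 0.0, 0.4]]
   [30, [-44.8, 0.7, 0.0], [0.0, 0.0, 0.4]]
   [30, [-44.7, 1.1, 0.0], [0.0, 0.0, 0.4]]
-> [567.3, 11.5, 40.0] 102.3 2
   [30, [0.0, 0.0, 35.0], [0.0, 0.0, 0.0]]
   [30, [0.0, 0.0, 35.0], [0.0, 0.0, 0.0]]
```

Run:
```python
from h import *
im=wr("wrist");cv2.imwrite("pics/w4.png",im)
```

```text
(no output)
```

View pics/w4.png

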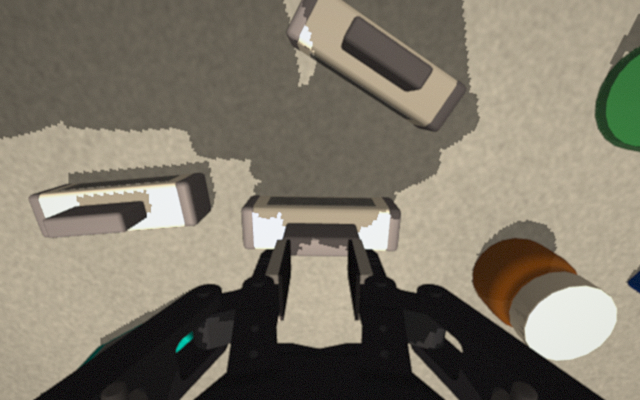

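Run:
```python
from h import *
im=cv2.imread("pics/w4.png")
cv2.imwrite("pics/w4c.png",cv2.resize(im[180:330,220:420],None,fx=4,fy=4,interpolation=cv2.INTER_CUBIC))
p,R,s=cur()
for z in(0,-5,-20,-30):
  for x in(-11,0,11): print(z,x,proj("wrist",p+R.apply([x,15,z])).round(0)[0],proj("wrist",p+R.apply([x,-15,z])).round(0)[0])
R=Ro.from_euler("z",14.6,degrees=True)
print(proj("wrist",R.apply([(sx*22,sy*6,z) for z in(30,54) for sx in(-1,1) for sy in(-1,1)])+[502.3,272.1,0]).round(0).tolist())
```

```text
0 -11 [343. 249.] [296. 249.]
0 0 [344. 233.] [296. 233.]
0 11 [344. 216.] [295. 216.]
-5 -11 [344. 252.] [296. 252.]
-5 0 [345. 236.] [295. 236.]
-5 11 [345. 219.] [295. 219.]
-20 -11 [346. 265.] [294. 265.]
-20 0 [347. 247.] [293. 247.]
-20 11 [347. 229.] [293. 229.]
-30 -11 [348. 274.] [292. 274.]
-30 0 [348. 256.] [292. 256.]
-30 11 [349. 237.] [291. 237.]
[[286.0, 240.0], [285.0, 223.0], [354.0, 240.0], [355.0, 223.0], [281.0, 259.0], [280.0, 239.0], [359.0, 259.0], [360.0, 239.0]]
```

View pics/w4c.png

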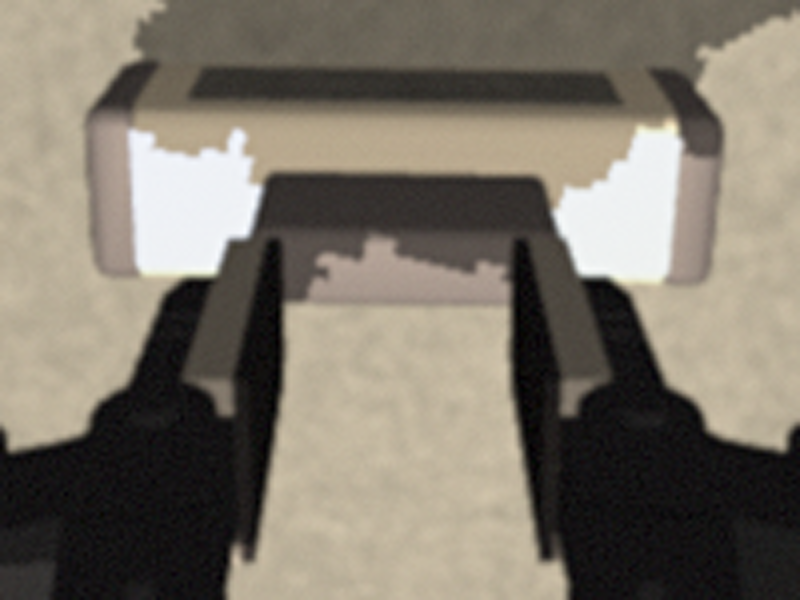

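The crop shows the fingertips above the rib. At this opening their tips sit well behind the nominal TCP, so the jaws closed over the rib without contact. I'll reopen and go lower in small steps while watching the force.

Emit:
servo_tool([
  [60,[0,0,0],[0,0,0]],
  [60,[0,0,0],[0,0,0]],
  [60,[0,0,4],[0,0,0]],
  [60,[0,0,4],[0,0,0]],
  [60,[0,0,0],[0,0,0]],
])

```text
clock: 7.18
eef_pos: [501.7, 272.4, 24.3]
tcp_rot: [-3.141, 0.0, 1.827]
contact_force: [0.5, -0.5, 0.2]
opening: 0.702
```

Emit:
servo_tool([
  [60,[0,0,4],[0,0,0]],
  [60,[0,0,4],[0,0,0]],
  [60,[0,0,0],[0,0,0]],
  [36,[0,0,0],[0,0,0]],
  [36,[0,0,0],[0,0,0]],
  [36,[0,0,0],[0,0,0]],
  [36,[0,0,0],[0,0,0]],
])

```text
clock: 8.05
eef_pos: [502.2, 272.6, 17.2]
tcp_rot: [3.141, -0.0, 1.827]
contact_force: [-1.6, -1.6, 6.4]
opening: 0.499
```

Run:
```python
from h import *
print(cur()[0],sense()["opening"]*85.4,sense()["contact_force"])
im=wr("wrist");
cv2.imwrite("pics/w5c.png",cv2.resize(im[180:330,220:420],None,fx=4,fy=4,interpolation=cv2.INTER_CUBIC))
```

```text
[502.17454799 272.62282953  17.15677068] 42.57958475288177 [-1.63786242 -1.5807168   6.43747035]
```

View pics/w5c.png

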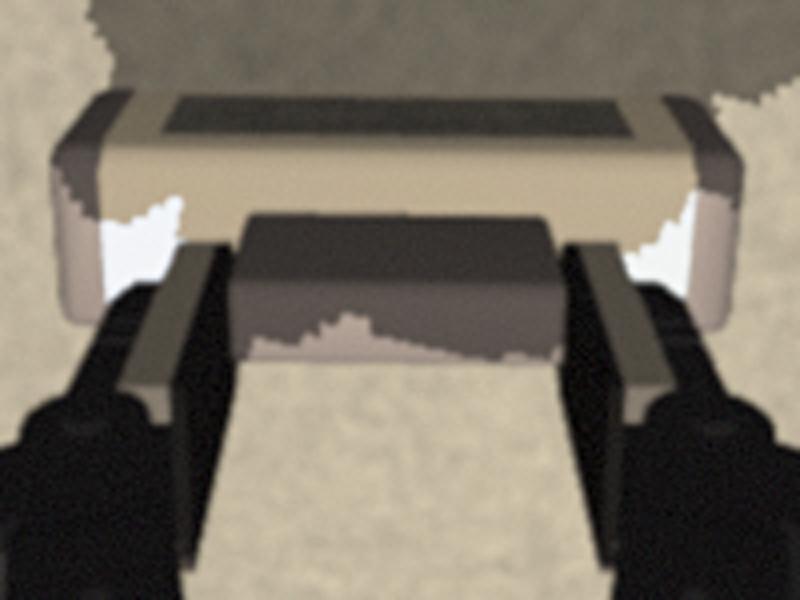

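Emit:
servo_tool([
  [56,[0,0,0],[0,0,0]],
  [56,[0,0,0],[0,0,0]],
  [56,[0,0,5],[0,0,0]],
  [56,[0,0,5],[0,0,0]],
  [56,[0,0,0],[0,0,0]],
  [36,[0,0,0],[0,0,0]],
  [36,[0,0,0],[0,0,0]],
  [36,[0,0,0],[0,0,0]],
])

```text
clock: 9.1
eef_pos: [502.1, 272.6, 6.8]
tcp_rot: [3.141, -0.0, 1.827]
contact_force: [0.5, 0.2, -1.1]
opening: 0.504
```

Run:
```python
from h import *
print(cur()[0],sense()["opening"]*85.4,sense()["contact_force"])
plan([(502.3,272.1,100,104.6,36),(567.3,11.5,100,102.3,36),(567.3,11.5,12,102.3,36)],step=48)
```

```text
[502.10504641 272.60243197   6.82366323] 43.06416252871634 [ 0.52100464  0.23234241 -1.14318416]
-> [502.3, 272.1, 100.0] 104.6 2
   [36, [-0.3, 0.0, -46.6], [0.0, 0.0, 0.0]]
   [36, [-0.2, 0.1, -46.6], [0.0, 0.0, 0.0]]
-> [567.3, 11.5, 100.0] 102.3 6
   [36, [-44.8, -0.5, 0.0], [0.0, 0.0, 0.4]]
   [36, [-44.7, -0.2, 0.0], [0.0, 0.0, 0.4]]
   [36, [-44.8, 0.1, 0.0], [0.0, 0.0, 0.4]]
   [36, [-44.8, 0.4, 0.0], [0.0, 0.0, 0.4]]
   [36, [-44.7, 0.7, 0.0], [0.0, 0.0, 0.4]]
   [36, [-44.8, 1.0, 0.0], [0.0, 0.0, 0.4]]
-> [567.3, 11.5, 12.0] 102.3 2
   [36, [0.0, 0.0, 44.0], [0.0, 0.0, 0.0]]
   [36, [0.0, 0.0, 44.0], [0.0, 0.0, 0.0]]
```

Emit:
servo_tool([
  [36,[0,0,-53],[0,0,0]],
  [36,[-0.5,0,-53],[0,0,0]],
  [36,[-44.8,-0.5,0],[0,0,0.4]],
  [36,[-44.7,-0.2,0],[0,0,0.4]],
  [36,[-44.8,0,0],[0,0,0.4]],
  [36,[-44.7,0.4,0],[0,0,0.4]],
  [36,[-44.7,0.7,0],[0,0,0.4]],
  [36,[-44.4,1,0],[0,0,0.3]],
])

```text
clock: 10.1
eef_pos: [567.1, 10.4, 112.8]
tcp_rot: [3.142, 0.0, 1.786]
contact_force: [-0.3, -0.3, -0.0]
opening: 0.501
```

Emit:
servo_tool([
  [36,[0,0,0],[0,0,0]],
  [36,[0,0,0],[0,0,0]],
])

```text
clock: 10.35
eef_pos: [566.6, 12.2, 112.6]
tcp_rot: [-3.141, -0.0, 1.786]
contact_force: [-0.3, 0.1, -1.6]
opening: 0.505
```

Run:
```python
from h import *
print(cur()[0],cur()[1].as_euler("xyz",degrees=True),sense()["opening"]*85.4,sense()["contact_force"])
plan([(567.2,12.0,35,102.3,36),(567.2,12.0,12,102.3,36)],step=48)
im=wr("wrist");cv2.imwrite("pics/w6.png",im)
```

```text
[566.57076024  12.1531876  112.61290422] [-1.79972761e+02 -2.59052301e-02  1.02328881e+02] 43.086947378340234 [-0.30129781  0.08934852 -1.55131578]
-> [567.2, 12.0, 35.0] 102.3 2
   [36, [-0.2, 0.3, 38.8], [0.0, 0.0, 0.0]]
   [36, [-0.1, 0.3, 38.8], [0.0, 0.0, 0.0]]
-> [567.2, 12.0, 12.0] 102.3 1
   [36, [0.0, 0.0, 23.0], [0.0, 0.0, 0.0]]
```

View pics/w6.png

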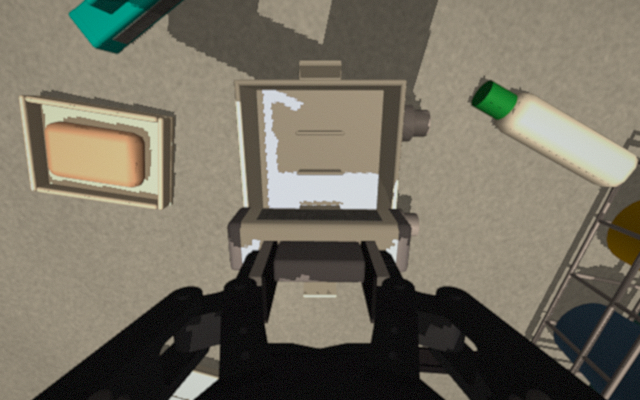

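The cassette is held level and lines up over the second bay, so I'll lower it.

Emit:
servo_tool([
  [36,[-0.2,0.3,39],[0,0,0]],
  [36,[-0.1,0.3,39],[0,0,0]],
  [36,[0,0,6],[0,0,0]],
  [36,[0,0,6],[0,0,0]],
  [36,[0,0,6],[0,0,0]],
  [36,[0,0,4],[0,0,0]],
  [36,[0,0,0],[0,0,0]],
  [36,[0,0,0],[0,0,0]],
])

```text
clock: 11.4
eef_pos: [567.8, 11.7, 13.1]
tcp_rot: [3.141, 0.0, 1.787]
contact_force: [0.2, -0.1, -1.0]
opening: 0.503
```

Emit:
servo_tool([
  [36,[0,0,1.5],[0,0,0]],
  [36,[0,0,0],[0,0,0]],
  [54,[0,0,0],[0,0,0]],
  [54,[0,0,0],[0,0,0]],
  [54,[0,0,-30],[0,0,0]],
  [60,[0,0,-50],[0,0,0]],
  [66,[0,0,-50],[0,0,0]],
  [66,[0,0,0],[0,0,0]],
])

```text
clock: 12.4
eef_pos: [570.5, 11.8, 145.3]
tcp_rot: [3.134, 0.001, 1.787]
contact_force: [0.4, -0.5, -0.0]
opening: 0.771
```

Run:
```python
from h import *
print(cur()[0],sense()["contact_force"])
plan([(400,182,160,110,66)],step=48)
```

```text
[570.48570135  11.7810749  145.32259725] [ 0.3871402  -0.47078771 -0.04368635]
-> [400.0, 182.0, 160.0] 110 6
   [66, [33.8, -21.7, -2.7], [0.1, 0.0, -1.3]]
   [66, [34.3, -20.8, -2.6], [0.1, 0.0, -1.3]]
   [66, [34.7, -20.2, -2.6], [0.1, 0.0, -1.3]]
   [66, [35.2, -19.3, -2.5], [0.1, 0.0, -1.3]]
   [66, [35.6, -18.5, -2.5], [0.1, 0.0, -1.3]]
   [66, [36.1, -17.7, -2.5], [0.1, 0.0, -1.3]]
```

Emit:
servo_tool([
  [66,[34,-22,-2.5],[0,0,-1.3]],
  [66,[34,-21,-2.5],[0,0,-1.3]],
  [66,[35,-20,-2.5],[0,0,-1.3]],
  [66,[35,-19,-2.5],[0,0,-1.3]],
  [66,[36,-18.5,-2.5],[0,0,-1.3]],
  [66,[36,-18,-2.5],[0,0,-1.3]],
  [66,[0,0,0],[0,0,0]],
  [66,[0,0,0],[0,0,0]],
])

```text
clock: 13.4
eef_pos: [396.9, 182.0, 155.8]
tcp_rot: [-3.141, 0.0, 1.923]
contact_force: [0.6, 0.5, 0.7]
opening: 0.771
```

Run:
```python
from h import *
print(cur()[0])
r=cass(fn="w7.png")
wr("wrist",("cassette1",))
for x,y,a in r:
    if y>200: plan([(x,y,90,a%180+90 if a%180<90 else a%180-90,66),(x,y,7,None,60)],step=45)
```

```text
[396.86772345 182.01918459 155.83611589]
0.79 [568.1 -24.8 128.2] mis 1405.0 of 416 rect [533.  17.] [30. 33.] 93.8 px [394. 391.] [ 93. 103. 107.]
0.63 [374.6 252.1  20.1] mis 136.0 of 3243 rect [374. 252.] [101.  29.] 20.1 px [323. 108.] [ 98. 113. 124.]
0.6 [507.3 376.1 162.4] mis 314.0 of 5236 rect [506. 373.] [ 46. 105.] 163.4 px [530.  16.] [108. 115. 119.]
0.4 [679.2 261.8  11.2] mis 2274.0 of 5057 rect [662. 263.] [113.  60.] 2.9 px [620. 210.] [105. 120. 131.]
cassette1 0.88 [375. 252.  33.] [323. 109.]
cassette1 0.77 [531.  16.  30.] [376. 341.]
cassette1 0.73 [395. 143.  30.] [305. 215.]
-> [374.6, 252.1, 90.0] 110.10202170795169 3
   [66, [24.7, 1.0, 22.0], [0.0, 0.0, 0.0]]
   [66, [24.6, 1.0, 22.0], [0.0, 0.0, 0.0]]
   [66, [24.7, 1.0, 22.0], [0.0, 0.0, 0.0]]
-> [374.6, 252.1, 7.0] None 2
   [60, [0.0, 0.0, 41.5], [0.0, 0.0, 0.0]]
   [60, [0.0, 0.0, 41.5], [0.0, 0.0, 0.0]]
-> [507.3, 376.1, 90.0] 72.39831900072664 6
   [66, [24.1, 28.4, 11.0], [0.0, 0.0, 6.3]]
   [66, [27.2, 25.5, 11.0], [0.0, 0.0, 6.3]]
   [66, [29.7, 22.5, 11.0], [0.0, 0.0, 6.3]]
   [66, [32.0, 19.0, 11.0], [0.0, 0.0, 6.3]]
   [66, [34.0, 15.4, 10.9], [0.0, 0.0, 6.3]]
   [66, [35.4, 11.5, 11.0], [0.0, 0.0, 6.3]]
-> [507.3, 376.1, 7.0] None 2
   [60, [0.0, 0.0, 41.5], [0.0, 0.0, 0.0]]
   [60, [0.0, 0.1, 41.5], [0.0, 0.0, 0.0]]
-> [679.2, 261.8, 90.0] 101.16902393533137 7
   [66, [-3.1, 41.8, 9.4], [0.0, 0.0, 1.3]]
   [66, [-2.1, 41.8, 9.4], [0.0, 0.0, 1.3]]
   [66, [-1.2, 41.9, 9.4], [0.0, 0.0, 1.3]]
   [66, [-0.2, 41.8, 9.5], [0.0, 0.0, 1.3]]
   [66, [0.7, 41.9, 9.4], [0.0, 0.0, 1.3]]
   [66, [1.7, 41.9, 9.4], [0.0, 0.0, 1.3]]
   [66, [2.6, 41.8, 9.4], [0.0, 0.0, 1.3]]
-> [679.2, 261.8, 7.0] None 2
   [60, [0.0, 0.0, 41.5], [0.0, 0.0, 0.0]]
   [60, [0.0, 0.0, 41.5], [0.0, 0.0, 0.0]]
```

Emit:
servo_tool([
  [66,[24.7,1,22],[0,0,0]],
  [66,[24.7,1,22],[0,0,0]],
  [66,[24.7,1,22],[0,0,0]],
  [62,[0,0,0],[0,0,0]],
  [60,[0,0,42],[0,0,0]],
  [60,[0,0,36],[0,0,0]],
  [60,[0,0,5],[0,0,0]],
  [60,[0,0,0],[0,0,0]],
])

```text
clock: 14.6
eef_pos: [374.7, 252.5, 8.0]
tcp_rot: [3.141, 0.0, 1.922]
contact_force: [0.4, 0.5, 0.0]
opening: 0.702
```

Emit:
servo_tool([
  [36,[0,0,0],[0,0,0]],
  [36,[0,0,0],[0,0,0]],
  [36,[0,0,0],[0,0,0]],
  [36,[0,0,0],[0,0,0]],
])

```text
clock: 15.1
eef_pos: [375.2, 253.3, 8.9]
tcp_rot: [3.139, -0.0, 1.923]
contact_force: [0.4, -1.8, 5.1]
opening: 0.506
```

Run:
```python
from h import *
p,R,s=cur();print(p,R.as_euler("xyz",degrees=True)[2],s["opening"]*85.4,s["contact_force"])
d=R.inv().apply(np.array([374.6,252.1,0])-p);print("cass in tool",d.round(2))
off=-d[0]
c=np.array([559.7,46.7])+off*np.array([np.cos(np.radians(102.3)),np.sin(np.radians(102.3))]);print(c)
plan([(374.6,252.1,112,None,36),(c[0],c[1],112,102.3,36),(c[0],c[1],30,102.3,36)],step=52)
```

```text
[375.21529532 253.26362505   8.90303126] 110.17831995869354 43.20167922609398 [ 0.41001172 -1.84362192  5.08544237]
cass in tool [-0.88 -1.    8.9 ]
[559.51180563  47.5631373 ]
-> [374.6, 252.1, 112.0] None 2
   [36, [-0.4, -0.4, -51.5], [0.0, 0.0, 0.0]]
   [36, [-0.4, -0.3, -51.6], [0.0, 0.0, 0.0]]
-> [559.5, 47.6, 112.0] 102.3 6
   [36, [-42.6, 17.2, 0.0], [0.0, 0.0, 1.3]]
   [36, [-42.3, 18.1, 0.1], [0.0, 0.0, 1.3]]
   [36, [-41.8, 19.1, 0.0], [0.0, 0.0, 1.3]]
   [36, [-41.3, 20.0, 0.0], [0.0, 0.0, 1.3]]
   [36, [-41.0, 21.0, 0.0], [0.0, 0.0, 1.3]]
   [36, [-40.4, 21.9, 0.1], [0.0, 0.0, 1.3]]
-> [559.5, 47.6, 30.0] 102.3 2
   [36, [0.0, -0.1, 41.0], [0.1, 0.0, 0.0]]
   [36, [0.0, -0.1, 41.0], [0.1, 0.0, 0.0]]
```

Emit:
servo_tool([
  [36,[-0.4,-0.4,-52],[0,0,0]],
  [36,[-0.6,-0.4,-52],[0,0,0]],
  [36,[-42.6,17.2,0],[0,0,1.3]],
  [36,[-42.3,18,0],[0,0,1.3]],
  [36,[-42,19,0],[0,0,1.3]],
  [36,[-41.3,20,0],[0,0,1.3]],
  [36,[-41,21,0],[0,0,1.3]],
  [36,[-40.4,22,0],[0,0,1.3]],
])

```text
clock: 16.1
eef_pos: [559.8, 45.4, 112.7]
tcp_rot: [3.14, 0.0, 1.786]
contact_force: [0.2, 0.2, -1.4]
opening: 0.499
```

Emit:
servo_tool([
  [36,[0,0,0],[0,0,0]],
  [36,[0,0,0],[0,0,0]],
  [36,[0,0,0],[0,0,0]],
])

```text
clock: 16.48
eef_pos: [557.8, 47.5, 111.7]
tcp_rot: [-3.141, -0.0, 1.788]
contact_force: [0.3, 1.0, -1.4]
opening: 0.501
```

Run:
```python
from h import *
p,R,s=cur();print(p,R.as_euler("xyz",degrees=True),s["opening"]*85.4,s["contact_force"])
plan([(559.6,47.2,32,102.3,36)],step=52)
```

```text
[557.79106951  47.49114205 111.6521535 ] [-1.79992798e+02 -9.98589137e-03  1.02431838e+02] 42.779529780364946 [ 0.28422809  1.03514027 -1.44732545]
-> [559.6, 47.2, 32.0] 102.3 2
   [36, [-0.3, 0.9, 39.8], [0.0, 0.0, 0.1]]
   [36, [-0.4, 0.8, 39.9], [0.0, 0.0, 0.1]]
```

Emit:
servo_tool([
  [36,[-0.3,0.5,40],[0,0,0]],
  [36,[-0.2,0.5,40],[0,0,0]],
  [36,[0,0,5],[0,0,0]],
  [36,[0,0,5],[0,0,0]],
  [36,[0,0,5],[0,0,0]],
  [36,[0,0,2],[0,0,0]],
  [36,[0,0,0],[0,0,0]],
  [36,[0,0,0],[0,0,0]],
])

```text
clock: 17.48
eef_pos: [559.9, 46.4, 14.6]
tcp_rot: [3.141, 0.0, 1.787]
contact_force: [1.1, -0.3, -0.7]
opening: 0.503
```

Emit:
servo_tool([
  [36,[0,0,1.3],[0,0,0]],
  [36,[0,0,0],[0,0,0]],
  [54,[0,0,0],[0,0,0]],
  [54,[0,0,0],[0,0,0]],
  [54,[0,0,-30],[0,0,0]],
  [60,[0,0,-50],[0,0,0]],
  [66,[0,0,-60],[0,0,0]],
  [66,[0,0,0],[0,0,0]],
])

```text
clock: 18.48
eef_pos: [563.0, 46.7, 157.7]
tcp_rot: [3.133, 0.001, 1.787]
contact_force: [0.0, 0.0, 0.2]
opening: 0.774
```

Run:
```python
from h import *
print(cur()[0],sense()["contact_force"])
im=wr("wrist",fn="w8.png")
plan([(486,304,156,73,66)],step=52)
```

```text
[563.02250116  46.7036711  157.71434392] [0.04810656 0.01860947 0.16402868]
-> [486.0, 304.0, 156.0] 73 6
   [66, [44.6, -3.0, -0.2], [0.0, 0.0, 4.9]]
   [66, [44.2, -6.9, -0.2], [0.0, 0.0, 4.9]]
   [66, [43.4, -10.6, -0.2], [0.0, 0.0, 4.9]]
   [66, [42.4, -14.3, -0.2], [0.0, 0.0, 4.9]]
   [66, [40.9, -17.8, -0.2], [0.0, 0.0, 4.9]]
   [66, [39.4, -21.3, -0.2], [0.0, 0.0, 4.9]]
```

View pics/w8.png

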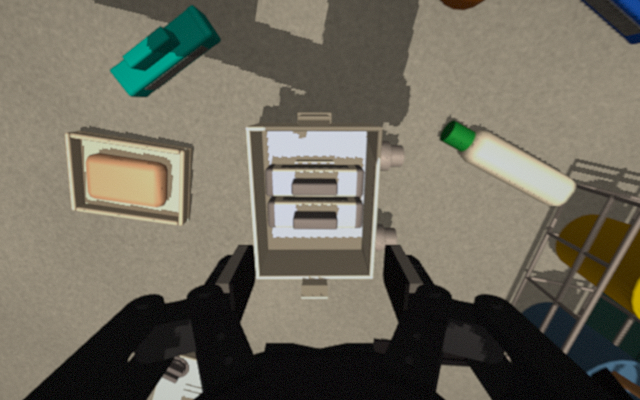

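Both cassettes lie parallel in the two middle bays, at about (315,183) and (315,215). Next is the third cassette.

Emit:
servo_tool([
  [66,[44.6,-3,0],[0,0,4.9]],
  [66,[44.2,-7,0],[0,0,4.9]],
  [66,[43.4,-10.5,0],[0,0,4.9]],
  [66,[42.4,-14.3,0],[0,0,4.9]],
  [66,[41,-18,0],[0,0,4.9]],
  [66,[39.4,-21,0],[0,0,4.9]],
  [66,[0,0,0],[0,0,0]],
  [66,[0,0,0],[0,0,0]],
])

```text
clock: 19.52
eef_pos: [483.8, 303.2, 151.5]
tcp_rot: [-3.14, 0.002, 1.275]
contact_force: [0.2, 0.3, -0.6]
opening: 0.777
```

Run:
```python
from h import *
print(cur()[0])
r=cass(fn="w9.png")
for x,y,a in r:
    if y>250 and x<600: plan([(x,y,90,a%180+90 if a%180<90 else a%180-90,66),(x,y,7,None,60)],step=45)
```

```text
[483.75513248 303.20080853 151.53166336]
0.9 [508.6 375.4 164. ] mis 111.0 of 3524 rect [509. 375.] [ 31. 102.] 162.9 px [322. 104.] [108. 123. 133.]
0.81 [575.7 -83.   84.6] mis 284.0 of 740 rect [581. -10.] [62. 48.] 41.3 px [476. 447.] [68. 72. 77.]
0.65 [579.5 -36.8  98.1] mis 664.0 of 663 rect [574.  20.] [53. 34.] 72.7 px [474. 421.] [70. 76. 82.]
-> [508.6, 375.4, 90.0] 74.04434583471715 3
   [66, [25.5, 0.7, 20.7], [0.0, 0.0, -0.4]]
   [66, [25.6, 0.8, 20.7], [0.0, 0.0, -0.4]]
   [66, [25.5, 1.0, 20.6], [0.0, 0.0, -0.4]]
-> [508.6, 375.4, 7.0] None 2
   [60, [0.1, 0.0, 41.5], [0.0, 0.0, 0.0]]
   [60, [0.0, 0.1, 41.5], [0.0, 0.0, 0.0]]
```

Emit:
servo_tool([
  [66,[25.5,0.8,20.7],[0,0,-0.3]],
  [66,[25.5,0.8,20.7],[0,0,-0.3]],
  [66,[25.5,0.9,20.7],[0,0,-0.3]],
  [62,[0,0,0],[0,0,0]],
  [60,[0,0,42],[0,0,0]],
  [60,[0,0,36],[0,0,0]],
  [60,[0,0,5],[0,0,0]],
  [60,[0,0,0],[0,0,0]],
])

```text
clock: 20.62
eef_pos: [509.5, 376.0, 9.0]
tcp_rot: [3.141, -0.0, 1.289]
contact_force: [0.7, -0.3, 0.9]
opening: 0.7
```

Emit:
servo_tool([
  [36,[0,0,0],[0,0,0]],
  [36,[0,0,0],[0,0,0]],
  [36,[0,0,0],[0,0,0]],
  [36,[0,0,0],[0,0,0]],
])

```text
clock: 21.12
eef_pos: [510.1, 377.1, 10.0]
tcp_rot: [3.14, -0.002, 1.289]
contact_force: [-0.2, -1.6, 7.1]
opening: 0.499
```

Run:
```python
from h import *
p,R,s=cur();print(p,R.as_euler("xyz",degrees=True)[2],s["opening"]*85.4,s["contact_force"])
d=R.inv().apply(np.array([508.6,375.4,0])-p);print("cass in tool",d.round(2))
off=-d[0]*.7
c=np.array([552.0,81.9])+off*np.array([np.cos(np.radians(102.3)),np.sin(np.radians(102.3))]);print(c)
plan([(508.6,375.4,112,None,36),(c[0],c[1],112,102.3,36),(c[0],c[1],30,102.3,36)],step=50)
```

```text
[510.12321864 377.06847889  10.02438004] 73.88182370847814 42.64282549875731 [-0.20614552 -1.61689544  7.14768751]
cass in tool [-2.05 -1.02 10.02]
[551.69489622  83.2993323 ]
-> [508.6, 375.4, 112.0] None 3
   [36, [-0.6, -0.3, -34.0], [0.0, 0.0, 0.0]]
   [36, [-0.6, -0.2, -34.0], [0.0, 0.0, 0.0]]
   [36, [-0.6, -0.3, -34.0], [0.0, 0.0, 0.0]]
-> [551.7, 83.3, 112.0] 102.3 6
   [36, [-44.8, 20.4, 0.0], [0.0, 0.0, -4.7]]
   [36, [-46.3, 16.7, -0.1], [0.0, 0.0, -4.7]]
   [36, [-47.5, 12.8, 0.0], [0.0, 0.0, -4.7]]
   [36, [-48.4, 8.9, -0.1], [0.0, 0.0, -4.7]]
   [36, [-49.0, 4.9, 0.0], [0.0, 0.0, -4.7]]
   [36, [-49.2, 0.9, -0.1], [0.0, 0.0, -4.7]]
-> [551.7, 83.3, 30.0] 102.3 2
   [36, [0.0, -0.1, 41.0], [0.1, 0.0, -0.1]]
   [36, [0.0, -0.1, 41.0], [0.1, 0.0, -0.1]]
```

Emit:
servo_tool([
  [36,[-0.6,-0.3,-52],[0,0,0]],
  [36,[-0.9,-0.4,-52],[0,0,0]],
  [36,[-44.8,20.4,0],[0,0,-4.7]],
  [36,[-46.3,16.7,0],[0,0,-4.7]],
  [36,[-47.5,12.8,0],[0,0,-4.7]],
  [36,[-48.4,9,0],[0,0,-4.7]],
  [36,[-49,5,0],[0,0,-4.7]],
  [36,[-49.5,1,0],[0,0,-4.7]],
])

```text
clock: 22.12
eef_pos: [551.8, 81.4, 113.1]
tcp_rot: [3.14, 0.0, 1.784]
contact_force: [1.0, 0.7, -1.7]
opening: 0.495
```

Emit:
servo_tool([
  [36,[0,0,0],[0,0,0]],
  [36,[0,0,0],[0,0,0]],
  [36,[0,0,0],[0,0,0]],
])

```text
clock: 22.5
eef_pos: [551.3, 83.9, 112.3]
tcp_rot: [3.141, -0.0, 1.782]
contact_force: [-1.1, -0.9, -1.5]
opening: 0.5
```

Run:
```python
from h import *
p,R,s=cur();print(p,R.as_euler("xyz",degrees=True),s["opening"]*85.4,s["contact_force"])
plan([(551.8,82.9,32,102.3,36)],step=52)
```

```text
[551.30370105  83.86106643 112.2700124 ] [ 1.79963311e+02 -9.15988265e-03  1.02114226e+02] 42.741834914111486 [-1.13325007 -0.86900483 -1.46601824]
-> [551.8, 82.9, 32.0] 102.3 2
   [36, [-0.5, 0.1, 40.1], [0.0, 0.0, -0.1]]
   [36, [-0.6, 0.1, 40.2], [0.0, 0.0, -0.1]]
```

Emit:
servo_tool([
  [36,[-0.5,0.1,40],[0,0,-0.1]],
  [36,[-0.5,0.1,40],[0,0,-0.1]],
  [36,[0,0,5],[0,0,0]],
  [36,[0,0,5],[0,0,0]],
  [36,[0,0,5],[0,0,0]],
  [36,[0,0,2],[0,0,0]],
  [36,[0,0,0],[0,0,0]],
  [36,[0,0,0],[0,0,0]],
])

```text
clock: 23.5
eef_pos: [551.9, 81.9, 15.2]
tcp_rot: [3.141, 0.0, 1.785]
contact_force: [-0.6, -0.1, -0.9]
opening: 0.499
```

Emit:
servo_tool([
  [36,[0,0,1.3],[0,0,0]],
  [36,[0,0,0],[0,0,0]],
  [54,[0,0,0],[0,0,0]],
  [54,[0,0,0],[0,0,0]],
  [54,[0,0,-30],[0,0,0]],
  [60,[0,0,-55],[0,0,0]],
  [85,[0,0,-55],[0,0,0]],
  [85,[-40,0,-40],[0,0,0]],
])

```text
clock: 24.5
eef_pos: [560.6, 44.1, 196.1]
tcp_rot: [3.139, -0.0, 1.788]
contact_force: [1.1, -0.6, 0.4]
opening: 1.0
```

Emit:
servo_tool([
  [85,[-45,0,0],[0,0,0]],
  [85,[-45,0,0],[0,0,0]],
  [85,[0,0,0],[0,0,0]],
  [85,[0,0,0],[0,0,0]],
  [85,[0,0,0],[0,0,0]],
])

```text
clock: 25.12
eef_pos: [579.0, -44.1, 193.4]
tcp_rot: [-3.141, -0.0, 1.786]
contact_force: [0.0, 1.1, 0.2]
opening: 0.993
```

Run:
```python
from h import *
print(cur()[0],cur()[1].as_euler("xyz",degrees=True))
im=wr("wrist",("cover",),fn="w10.png")
c=im[0:210,180:460]
cv2.imwrite("pics/w10c.png",cv2.resize(c,None,fx=2.85,fy=2.85,interpolation=cv2.INTER_CUBIC))
R=Ro.from_euler("z",12.3,degrees=True)
print(proj("wrist",R.apply([(-60,76,64),(60,76,64),(60,-76,64),(-60,-76,64)])+[563.5,29.1,0]).round(0).tolist())
# where to look at the cover next: ~ (467,-300)
plan([(487,-215,200,102.3,85)],step=52)
```

```text
[578.96974233 -44.07856854 193.36104826] [-1.79973612e+02 -2.30983809e-02  1.02325282e+02]
cover 0.56 [ 511. -259.   19.] [238. 312.]
[[253.0, 17.0], [387.0, 17.0], [377.0, 183.0], [262.0, 183.0]]
-> [487.0, -215.0, 200.0] 102.3 4
   [85, [-36.8, -31.6, -1.6], [0.0, 0.0, 0.0]]
   [85, [-36.8, -31.7, -1.7], [0.0, 0.0, 0.0]]
   [85, [-36.8, -31.6, -1.6], [0.0, 0.0, 0.0]]
   [85, [-36.8, -31.6, -1.6], [0.0, 0.0, 0.0]]
```

View pics/w10c.png

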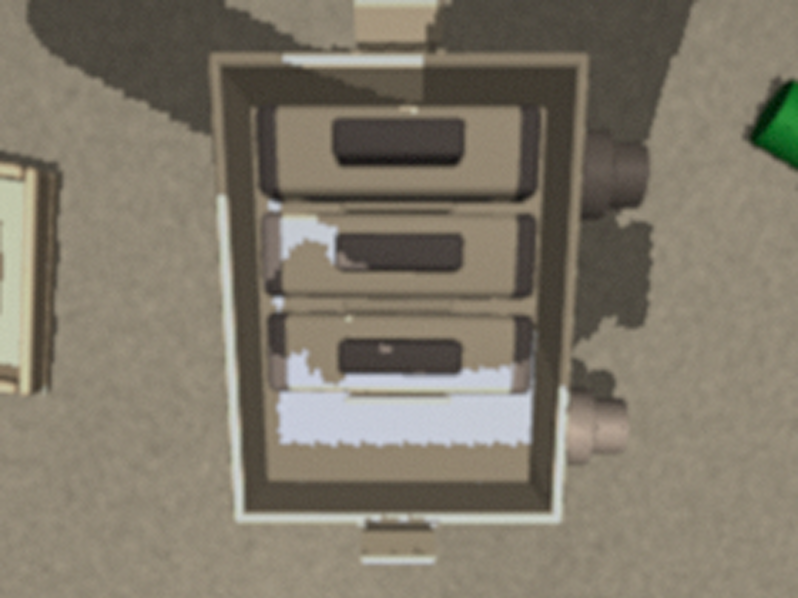

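All three cassettes lie flat and parallel in their own bays, with the rims matching the fitted pose to about 2 px. Now the cover.

Emit:
servo_tool([
  [85,[-55,-25,0],[0,0,0]],
  [85,[-55,-25,0],[0,0,0]],
  [85,[-55,-25,0],[0,0,0]],
  [85,[-55,-25,0],[0,0,0]],
  [85,[-55,-25,0],[0,0,0]],
  [85,[-30,-37,0],[0,0,0]],
  [85,[0,0,0],[0,0,0]],
  [85,[0,0,0],[0,0,0]],
])

```text
clock: 26.22
eef_pos: [486.2, -376.8, 193.6]
tcp_rot: [3.141, -0.0, 1.785]
contact_force: [0.6, -0.3, 0.0]
opening: 0.993
```

Run:
```python
from h import *
C=np.array([(211,54),(588,54),(561,520),(237,522)],float)/2.85+[180,0]
print(cur()[0],cur()[1].as_euler("xyz",degrees=True))
im=wr("wrist",("cover","screw_a","driver","holder","pump_bottle"),fn="w11.png")
```

```text
[ 486.18567251 -376.79342837  193.55516388] [ 1.79986141e+02 -2.39859452e-02  1.02272687e+02]
cover 0.68 [ 463. -296.   17.] [314.  98.]
screw_a 0.83 [ 518. -252.   30.] [374.  67.]
screw_a 0.76 [ 435. -240.   31.] [298.  35.]
screw_a 0.76 [ 419. -361.   27.] [264. 148.]
screw_a 0.58 [ 501. -371.   31.] [333. 173.]
screw_a 0.35 [ 466. -297.   18.] [317. 100.]
driver 0.76 [ 626. -234.   92.] [517.  64.]
holder 0.62 [ 612. -239.   48.] [474.  71.]
pump_bottle 0.89 [ 639. -409.  130.] [479. 270.]
pump_bottle 0.48 [ 467. -298.   16.] [317. 101.]
```

View pics/w11.png

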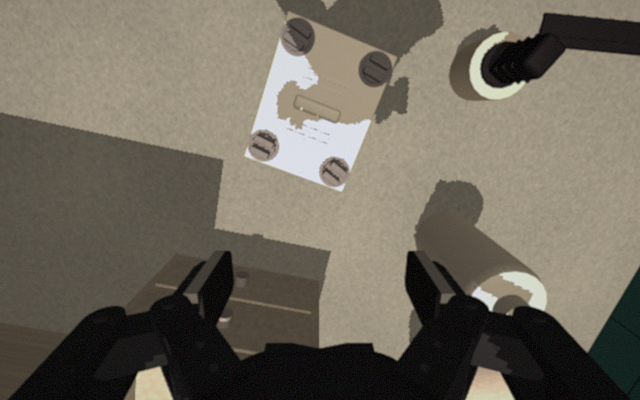

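Run:
```python
from h import *
px=[(374.5,68),(298,36.5),(263,146),(333.5,172),(398,57),(341.5,191),(246,157)]
o=[(44,60,32),(-44,60,32),(-44,-60,32),(44,-60,32),(62,80,19),(62,-80,19),(-62,-80,19)]
for k in(range(7),range(4)):
    k=list(k);q,e=fit("wrist",np.array(o)[k],np.array(px)[k],[465,-300,-10]);print(q,e.tolist())
print([ray("wrist",u,0).round(0) for u in((545,25),(640,40))])
w=np.array([ray("wrist",u,0) for u in((545,25),(640,40))]);print(proj("scene",w).round(0),proj("side",w).round(0))
print(proj("scene",[[626,-234,92],[640,-217,110]]).round(0))
im=cv2.imread("pics/scene0.png");cv2.imwrite("pics/s0c.png",cv2.resize(im[130:270,180:330],None,fx=4,fy=4,interpolation=cv2.INTER_CUBIC))
```

```text
[ 468.60982259 -306.51812716   -8.30195666] [[3.0, 0.2], [1.1, 2.2], [1.8, 1.2], [1.3, 2.5], [0.4, 0.3], [0.5, 1.4], [2.6, 0.6]]
[ 468.36678086 -306.22606008   -8.72542693] [[3.1, 0.0], [0.7, 2.7], [2.3, 0.5], [0.7, 2.3]]
[array([ 692., -169.,    0.]), array([ 801., -160.,    0.])]
[[231. 224.]
 [201. 245.]] [[389. 204.]
 [398. 187.]]
[[232. 179.]
 [231. 179.]]
```

View pics/s0c.png

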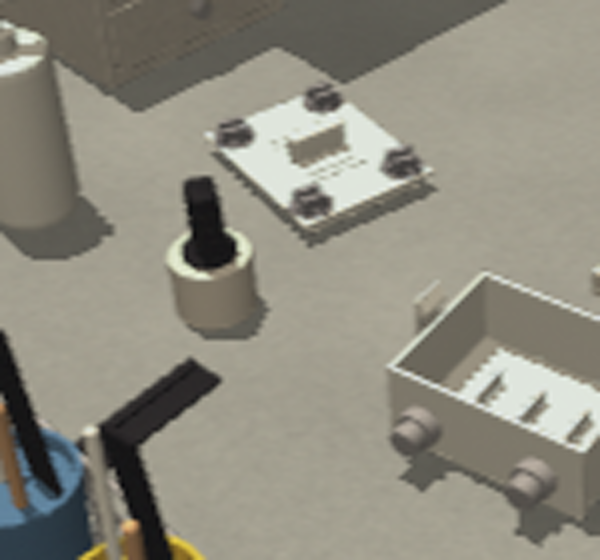

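Run:
```python
from h import *
px=np.array([(374.5,68),(298,36.5),(263,146),(333.5,172),(398,57),(341.5,191),(246,157)])
o=np.array([(44,60,32),(-44,60,32),(-44,-60,32),(44,-60,32),(62,80,19),(62,-80,19),(-62,-80,19)],float)
im=cv2.imread("pics/w11.png")
# blob refine of dark screw heads
g=cv2.cvtColor(im,cv2.COLOR_BGR2GRAY)
for a in trace("wrist","screw_a")[:4]:
    m=a["mask"];ys,xs=np.where(m);print("screw mask",round(a["conf"],2),xs.mean().round(1),ys.mean().round(1),m.sum(),xs.min(),xs.max(),ys.min(),ys.max())
def f(q):
    R=Ro.from_euler("zxy",q[2:5],degrees=True);return (proj("wrist",R.apply(o)+[q[0],q[1],q[5]])-px).ravel()
r=least_squares(f,[468,-306,-8,0,0,0],loss="soft_l1");print(r.x.round(1),np.abs(r.fun).round(1))
def f(q):
    return (proj("wrist",Ro.from_euler("z",q[2],degrees=True).apply(o)+[q[0],q[1],q[3]])-px).ravel()
r=least_squares(f,[468,-306,-8,0],loss="soft_l1");print(r.x.round(1),np.abs(r.fun).round(1))
```

```text
screw mask 0.91 375.1 68.7 538 363 389 55 82
screw mask 0.91 261.8 146.5 497 249 274 134 159
screw mask 0.85 333.7 173.0 454 322 346 161 186
screw mask 0.64 593.2 33.6 3087 540 639 13 55
[ 469.7 -306.8   -8.2   -0.7   -3.4   -9. ] [1.1 0.  0.9 0.1 0.3 0.3 0.6 0.9 1.  0.2 0.4 0.1 0.2 2.1]
[ 468.6 -306.5   -8.1   -8.7] [1.4 0.4 0.7 0.3 0.1 0.3 1.3 0.6 1.7 0.4 0.5 0.8 0.5 1.5]
```

Run:
```python
from h import *
s=plan([(468.6,-306.5,120,171.7,46)],step=45)
```

```text
-> [468.6, -306.5, 120.0] 171.7 7
   [46, [10.4, -0.3, 10.5], [0.0, 0.0, -9.9]]
   [46, [10.2, 1.4, 10.5], [0.0, 0.0, -9.9]]
   [46, [9.9, 3.2, 10.6], [0.0, 0.0, -9.9]]
   [46, [9.1, 4.9, 10.5], [0.0, 0.0, -9.9]]
   [46, [8.2, 6.3, 10.5], [0.0, 0.0, -9.9]]
   [46, [7.0, 7.7, 10.5], [0.0, 0.0, -9.9]]
   [46, [5.5, 8.8, 10.5], [0.0, 0.0, -9.9]]
```

Emit:
servo_tool([
  [46,[10.4,-0.3,10.5],[0,0,-9.9]],
  [46,[10.2,1.4,10.5],[0,0,-9.9]],
  [46,[9.9,3.2,10.5],[0,0,-9.9]],
  [46,[9.1,4.9,10.5],[0,0,-9.9]],
  [46,[8.2,6.3,10.5],[0,0,-9.9]],
  [46,[7,7.7,10.5],[0,0,-9.9]],
  [46,[5.5,8.8,10.5],[0,0,-9.9]],
  [46,[0,0,0],[0,0,0]],
])

```text
clock: 27.58
eef_pos: [467.7, -306.2, 119.5]
tcp_rot: [3.141, -0.002, 2.994]
contact_force: [0.4, 0.4, 0.5]
opening: 0.541
```

Emit:
servo_tool([
  [46,[0,0,35],[0,0,0]],
  [46,[0,0,35],[0,0,0]],
  [46,[0,0,25],[0,0,0]],
  [46,[0,0,0],[0,0,0]],
  [46,[0,0,0],[0,0,0]],
])

```text
clock: 28.2
eef_pos: [469.1, -307.8, 26.2]
tcp_rot: [-3.141, 0.001, 2.993]
contact_force: [-0.0, -0.0, 0.4]
opening: 0.539
```

Run:
```python
from h import *
p,R,s=cur();print(p,R.as_euler("xyz",degrees=True),s["opening"]*85.4,s["contact_force"])
im=wr("wrist",fn="w12.png")
plan([(468.6,-306.5,0,171.7,46)])
print(proj("wrist",Ro.from_euler("z",-8.3,degrees=True).apply([(-44,60,32),(-44,-60,32),(25,7,43),(-25,7,43),(-25,-7,43),(25,-7,43)])+[468.6,-306.5,0]).round(0).tolist())
```

```text
[ 469.07086105 -307.84887103   26.21098056] [-1.79962040e+02  7.66836158e-02  1.71468946e+02] 46.041910527691165 [-0.01181023 -0.0047683   0.40975336]
-> [468.6, -306.5, 0.0] 171.7 1
   [46, [0.9, 1.3, 26.4], [-0.1, 0.1, -0.2]]
[[428.0, 164.0], [215.0, 165.0], [334.0, 282.0], [334.0, 202.0], [309.0, 202.0], [310.0, 282.0]]
```

View pics/w12.png

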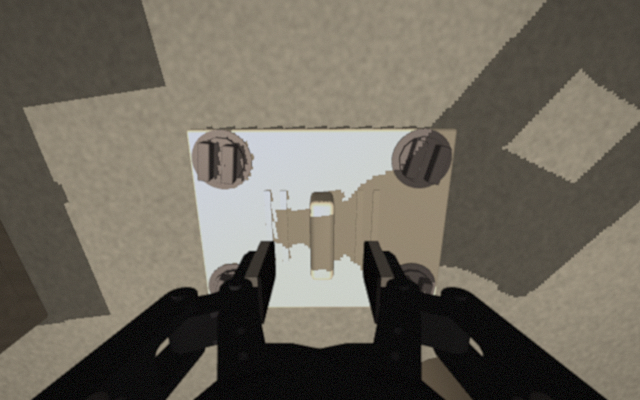

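Emit:
servo_tool([
  [46,[0.9,0,13],[0,0,-0.2]],
  [46,[0,0,12],[0,0,0]],
  [46,[0,0,0],[0,0,0]],
  [46,[0,0,0],[0,0,0]],
], force=60)

```text
clock: 28.75
eef_pos: [467.3, -307.0, -0.1]
tcp_rot: [3.141, -0.0, 2.998]
contact_force: [0.4, 0.9, -0.0]
opening: 0.54
```

Emit:
servo_tool([
  [8,[0,0,0],[0,0,0]],
  [8,[0,0,0],[0,0,0]],
  [8,[0,0,0],[0,0,0]],
  [8,[0,0,0],[0,0,0]],
  [8,[0,0,0],[0,0,0]],
], force=60)

```text
clock: 29.38
eef_pos: [467.6, -307.2, 0.6]
tcp_rot: [-3.141, 0.001, 2.998]
contact_force: [-1.0, 1.3, 6.2]
opening: 0.143
```

Run:
```python
from h import *
p,R,s=cur();print(p,R.as_euler("xyz",degrees=True),s["opening"]*85.4,s["contact_force"],s["wrist_torque"])
```

```text
[ 467.63052535 -307.18982184    0.60108774] [-1.79985410e+02  3.67782044e-02  1.71768771e+02] 12.189903234271638 [-1.00437749  1.30429164  6.16522606] [ 0.14074493  0.12791613 -0.02732659]
```

Emit:
servo_tool([
  [8,[0,0,-20],[0,0,0]],
  [8,[0,0,-40],[0,0,0]],
  [8,[0,0,-50],[0,0,0]],
  [8,[0,0,-35],[0,0,0]],
  [8,[0,0,0],[0,0,0]],
  [8,[0,0,0],[0,0,0]],
  [8,[0,0,0],[0,0,0]],
])

```text
clock: 30.25
eef_pos: [466.2, -306.3, 143.2]
tcp_rot: [3.14, -0.003, 2.998]
contact_force: [0.8, 0.2, -2.3]
opening: 0.147
```

Run:
```python
from h import *
p,R,s=cur();print(p,R.as_euler("xyz",degrees=True),s["opening"]*85.4,s["contact_force"],s["wrist_torque"])
im=wr("wrist",fn="w13.png")
m=[a for a in trace("wrist","cover")]
for a in m:print(a["conf"],a["mask"].sum())
mk=m[0]["mask"].astype(np.uint8)
# predicted plate corners if cover in hand is as believed (cover centre in tool frame)
c0=Ro.from_euler("xyz",[180,0,171.77],degrees=True).inv().apply(np.array([468.6-467.6,-306.5+307.2,-0.6]));print("cover in tool",c0)
Rc=R*Ro.from_euler("x",180,degrees=True)
P=p+R.apply(c0)+Rc.apply(np.array([(62,-80,19),(62,80,19),(44,-60,32),(44,60,32)]))
print(proj("wrist",P).round(1).tolist())
c=im[90:320,170:470];cv2.imwrite("pics/w13c.png",cv2.resize(c,None,fx=2.6,fy=2.6,interpolation=cv2.INTER_CUBIC))
```

```text
[ 466.2135844  -306.27531049  143.1949578 ] [ 1.79920687e+02 -1.71255114e-01  1.71774009e+02] 12.535582247664687 [ 0.84664717  0.21497355 -2.27713682] [-0.00434649  0.011441   -0.03886038]
0.74 43439
0.63 8683
0.23 6087
cover in tool [-0.8894984   0.83593815  0.6       ]
[[479.8, 135.8], [163.2, 136.2], [446.2, 176.5], [197.0, 176.7]]
```

View pics/w13c.png

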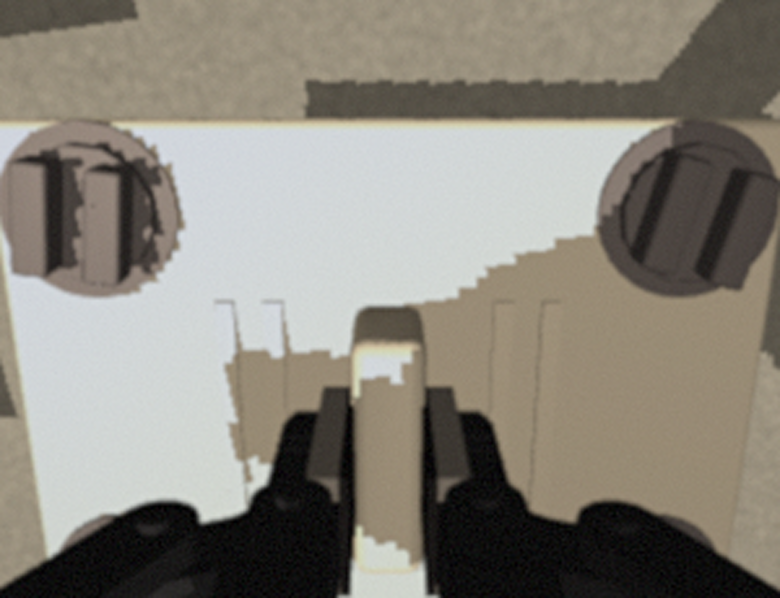

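The cover is held centred and square: its edge is at row 136.5 against 136 predicted, and the bar is centred at column 319. Moving it over the housing.

Run:
```python
from h import *
s=plan([(562.5,28.9,140,192.3,8)],step=48)
```

```text
-> [562.5, 28.9, 140.0] 192.3 8
   [8, [-5.9, 43.2, 0.5], [0.0, 0.0, -2.6]]
   [8, [-7.8, 42.9, 0.5], [0.0, 0.0, -2.6]]
   [8, [-9.8, 42.5, 0.5], [0.0, 0.0, -2.6]]
   [8, [-11.6, 42.1, 0.4], [0.0, 0.0, -2.6]]
   [8, [-13.6, 41.4, 0.5], [0.0, 0.0, -2.6]]
   [8, [-15.4, 40.8, 0.5], [0.0, 0.0, -2.6]]
   [8, [-17.3, 40.0, 0.5], [0.0, 0.0, -2.6]]
   [8, [-19.1, 39.3, 0.5], [0.0, 0.0, -2.6]]
```

Emit:
servo_tool([
  [8,[-6,43,0.5],[0,0,-2.6]],
  [8,[-8,43,0.5],[0,0,-2.6]],
  [8,[-10,42.5,0.5],[0,0,-2.6]],
  [8,[-11.5,42,0.5],[0,0,-2.6]],
  [8,[-13.5,41.5,0.5],[0,0,-2.6]],
  [8,[-15.5,41,0.5],[0,0,-2.6]],
  [8,[-17,40,0.5],[0,0,-2.6]],
  [8,[-19,39.5,0.5],[0,0,-2.6]],
])

```text
clock: 31.35
eef_pos: [563.1, 30.1, 140.3]
tcp_rot: [3.141, -0.001, -2.921]
contact_force: [0.8, -0.4, -2.0]
opening: 0.145
```

Emit:
servo_tool([
  [8,[0,0,0],[0,0,0]],
  [8,[0,0,0],[0,0,0]],
  [8,[0,0,0],[0,0,0]],
])

```text
clock: 31.72
eef_pos: [562.7, 27.7, 140.7]
tcp_rot: [-3.141, -0.001, -2.923]
contact_force: [0.1, -0.1, -2.5]
opening: 0.147
```

Run:
```python
from h import *
p,R,s=cur();print(p,R.as_euler("xyz",degrees=True),s["opening"]*85.4,s["contact_force"])
s=plan([(562.5,28.9,90,192.3,8)],step=48)
```

```text
[562.74673457  27.69530116 140.73593988] [-1.79994466e+02 -4.83001191e-02 -1.67497785e+02] 12.584632446883248 [ 0.13284684 -0.0937927  -2.51111774]
-> [562.5, 28.9, 90.0] 192.3 2
   [8, [0.0, 0.6, 25.4], [0.0, 0.0, 0.1]]
   [8, [-0.1, 0.6, 25.3], [0.0, 0.0, 0.1]]
```

Emit:
servo_tool([
  [8,[0,0.5,31],[0,0,0.1]],
  [8,[0,0.5,31],[0,0,0.1]],
  [8,[0,0,0],[0,0,0]],
  [8,[0,0,0],[0,0,0]],
])

```text
clock: 32.22
eef_pos: [563.6, 29.1, 80.0]
tcp_rot: [-3.141, 0.001, -2.927]
contact_force: [0.5, 0.1, -2.2]
opening: 0.15
```

Run:
```python
from h import *
L=[]
for i in range(6):
    grab_frame("wrist");p,R,s=cur();L.append(np.r_[p,R.as_euler("xyz",degrees=True)[2]])
print(np.mean(L,0).round(2),np.std(L,0).round(2),s["contact_force"])
im=grab_frame("side");cv2.imwrite("pics/side2.png",im)
# predicted: hook positions and cover edges in wrist view
Rh=Ro.from_euler("z",12.3,degrees=True);h=np.array([563.5,29.1,0])
print("hook tops",proj("wrist",Rh.apply([(-13,80,84),(-13,-80,84)])+h).round(1).tolist())
im=wr("wrist",fn="w14.png");c=im[60:330,120:520];cv2.imwrite("pics/w14c.png",cv2.resize(c,None,fx=2,fy=2,interpolation=cv2.INTER_CUBIC))
# hooks sit just outside the plate's y ends: bright strip there
```

```text
[ 563.86   29.48   80.3  -167.64] [0.21 0.13 0.22 0.01] [ 0.02242762 -0.38231988 -3.17887676]
hook tops [[452.0, 216.5], [184.3, 216.4]]
```

Emit:
servo_tool([
  [8,[1,-0.3,5],[0,0,0]],
  [8,[0,0,5],[0,0,0]],
  [8,[0,0,3],[0,0,0]],
  [8,[0,0,0],[0,0,0]],
], force=90)

```text
clock: 33.12
eef_pos: [561.9, 29.1, 65.7]
tcp_rot: [3.142, -0.001, -2.926]
contact_force: [0.4, -0.3, -3.8]
opening: 0.133
```

Emit:
servo_tool([
  [8,[0,0,3],[0,0,0]],
  [8,[0,0,0],[0,0,0]],
])

```text
clock: 33.38
eef_pos: [562.4, 29.1, 63.2]
tcp_rot: [-3.141, 0.001, -2.926]
contact_force: [0.8, 0.1, -2.2]
opening: 0.133
```

Emit:
servo_tool([
  [8,[0,0,2],[0,0,0]],
  [8,[0,0,0],[0,0,0]],
])

```text
clock: 33.62
eef_pos: [562.7, 29.2, 61.5]
tcp_rot: [-3.141, 0.001, -2.926]
contact_force: [0.8, 0.3, 2.3]
opening: 0.132
```

Emit:
servo_tool([
  [8,[0,0,2],[0,0,0]],
  [8,[0,0,0],[0,0,0]],
])

```text
clock: 33.88
eef_pos: [562.5, 29.2, 59.1]
tcp_rot: [-3.141, 0.001, -2.926]
contact_force: [2.6, 0.3, -0.5]
opening: 0.138
```

Emit:
servo_tool([
  [8,[0,0,2],[0,0,0]],
  [8,[0,0,0],[0,0,0]],
])

```text
clock: 34.12
eef_pos: [561.9, 29.1, 56.7]
tcp_rot: [3.142, -0.0, -2.926]
contact_force: [2.3, -0.5, -1.8]
opening: 0.134
```

Emit:
servo_tool([
  [8,[0,0,2],[0,0,0]],
  [8,[0,0,0],[0,0,0]],
])

```text
clock: 34.38
eef_pos: [561.8, 29.1, 54.7]
tcp_rot: [3.141, -0.001, -2.926]
contact_force: [0.9, 0.5, -2.8]
opening: 0.135
```

Emit:
servo_tool([
  [8,[0,0,2],[0,0,0]],
  [8,[0,0,0],[0,0,0]],
])

```text
clock: 34.62
eef_pos: [561.2, 29.2, 52.3]
tcp_rot: [3.141, -0.002, -2.926]
contact_force: [0.8, 1.0, -7.4]
opening: 0.134
```

Emit:
servo_tool([
  [8,[0,0,2],[0,0,0]],
  [8,[0,0,0],[0,0,0]],
])

```text
clock: 34.88
eef_pos: [561.9, 29.1, 50.9]
tcp_rot: [3.142, -0.0, -2.926]
contact_force: [-0.1, 0.4, -4.2]
opening: 0.132
```

Emit:
servo_tool([
  [8,[0,0,1.5],[0,0,0]],
  [8,[0,0,0],[0,0,0]],
])

```text
clock: 35.12
eef_pos: [562.0, 29.2, 50.7]
tcp_rot: [3.142, -0.0, -2.926]
contact_force: [-4.6, -0.5, 10.9]
opening: 0.132
```

Emit:
servo_tool([
  [8,[0,0,2],[0,0,0]],
  [8,[0,0,0],[0,0,0]],
])

```text
clock: 35.38
eef_pos: [562.1, 29.1, 50.6]
tcp_rot: [-3.142, 0.0, -2.926]
contact_force: [-12.5, -0.2, 33.8]
opening: 0.135
```

Emit:
servo_tool([
  [8,[0,0,1.5],[0,0,0]],
  [8,[0,0,0],[0,0,0]],
])

```text
clock: 35.62
eef_pos: [562.1, 29.2, 50.6]
tcp_rot: [-3.142, 0.0, -2.926]
contact_force: [-19.1, -1.2, 50.4]
opening: 0.133
```

Run:
```python
from h import *
p,R,s=cur();print(p,R.as_euler("xyz",degrees=True),s["opening"]*85.4,s["contact_force"],s["wrist_torque"])
im=wr("wrist",fn="w15.png")
```

```text
[562.07776948  29.1586684   50.55295519] [-1.79997279e+02  2.09195773e-02 -1.67625034e+02] 11.399355186779554 [-19.07344696  -1.15237699  50.36397622] [-0.16235822  3.14006142  0.03381566]
```

Emit:
servo_tool([
  [8,[0,0,-3],[0,0,0]],
  [8,[0,0,-2],[0,0,0]],
  [8,[0,0,0],[0,0,0]],
])

```text
clock: 36.05
eef_pos: [562.1, 29.1, 50.8]
tcp_rot: [3.142, -0.0, -2.926]
contact_force: [0.5, 0.0, -3.8]
opening: 0.13
```

Emit:
servo_tool([
  [8,[0,0,-1],[0,0,0]],
  [8,[0,0,0],[0,0,0]],
])

```text
clock: 36.3
eef_pos: [562.0, 29.1, 51.8]
tcp_rot: [3.142, -0.0, -2.926]
contact_force: [-0.0, -0.9, -3.4]
opening: 0.135
```

Emit:
servo_tool([
  [8,[0,0,-1.2],[0,0,0]],
  [8,[0,0,0],[0,0,0]],
])

```text
clock: 36.55
eef_pos: [561.7, 29.2, 52.4]
tcp_rot: [3.141, -0.001, -2.926]
contact_force: [4.0, 0.6, -18.3]
opening: 0.136
```

Emit:
servo_tool([
  [8,[0,0,-0.8],[0,0,0]],
  [8,[0,0,0],[0,0,0]],
])

```text
clock: 36.8
eef_pos: [561.6, 29.2, 52.5]
tcp_rot: [3.141, -0.001, -2.926]
contact_force: [6.9, 1.0, -28.4]
opening: 0.134
```

The pull test shows both hooks holding, at −28 N with only about 1.5 mm of play. I'll seat it back down and release.

Emit:
servo_tool([
  [8,[0,0,2],[0,0,0]],
  [8,[0,0,1.2],[0,0,0]],
  [8,[0,0,0],[0,0,0]],
  [34,[0,0,0],[0,0,0]],
  [34,[0,0,0],[0,0,0]],
  [34,[0,0,-20],[0,0,0]],
  [34,[0,0,-50],[0,0,0]],
  [34,[0,0,-50],[0,0,0]],
])

```text
clock: 37.8
eef_pos: [561.9, 29.1, 172.3]
tcp_rot: [3.142, -0.0, -2.926]
contact_force: [1.2, 0.2, 0.2]
opening: 0.398
```

Run:
```python
from h import *
p,R,s=cur();print(p,s["contact_force"])
plan([(579,-44,215,102.3,60)],step=40)
```

```text
[561.89715576  29.1298835  172.32560971] [1.1753247  0.20114093 0.16325452]
-> [579.0, -44.0, 215.0] 102.3 10
   [60, [-0.1, -7.5, -4.3], [0.0, 0.0, 9.0]]
   [60, [-1.3, -7.4, -4.2], [0.0, 0.0, 9.0]]
   [60, [-2.4, -7.1, -4.3], [0.0, 0.0, 9.0]]
   [60, [-3.5, -6.7, -4.3], [0.0, 0.0, 9.0]]
   [60, [-4.5, -6.0, -4.2], [0.0, 0.0, 9.0]]
   [60, [-5.4, -5.2, -4.3], [0.0, 0.0, 9.0]]
   [60, [-6.1, -4.4, -4.3], [0.0, 0.0, 9.0]]
   [60, [-6.7, -3.3, -4.2], [0.0, 0.0, 9.0]]
   [60, [-7.2, -2.2, -4.3], [0.0, 0.0, 9.0]]
   [60, [-7.4, -1.1, -4.3], [0.0, 0.0, 9.0]]
```

Emit:
servo_tool([
  [60,[0,-7.5,-4.3],[0,0,9]],
  [60,[-1.3,-7.4,-4.3],[0,0,9]],
  [60,[-2.4,-7.1,-4.3],[0,0,9]],
  [60,[-3.5,-6.7,-4.3],[0,0,9]],
  [60,[-4.5,-6,-4.3],[0,0,9]],
  [60,[-5.4,-5.2,-4.3],[0,0,9]],
  [60,[-6,-4.4,-4.3],[0,0,9]],
  [60,[-6.7,-3.3,-4.3],[0,0,9]],
])

```text
clock: 38.8
eef_pos: [575.7, -29.6, 205.8]
tcp_rot: [3.141, 0.0, 2.096]
contact_force: [-0.4, -0.6, 1.9]
opening: 0.704
```

Emit:
servo_tool([
  [60,[-7,-2,-4.3],[0,0,9]],
  [60,[-7.5,-1,-4.3],[0,0,9]],
  [60,[0,0,0],[0,0,0]],
  [60,[0,0,0],[0,0,0]],
])

```text
clock: 39.3
eef_pos: [579.0, -43.5, 213.9]
tcp_rot: [-3.142, -0.0, 1.79]
contact_force: [0.1, 0.5, -0.6]
opening: 0.7
```

Run:
```python
from h import *
import json
p,R,s=cur();print(p,R.as_euler("xyz",degrees=True))
im=wr("wrist",("screw_a",),fn="w16.png")
c=get_calibration("wrist");np.savez("pics/w16.npz",K=c["intrinsics"],T=c["world_to_cam"])
# rectify cover top plane z=82 (screw tops) to a metric map, 3 px/mm, cover frame
cx,cy,ya=563.1,29.2,12.35
Rc=Ro.from_euler("z",ya,degrees=True)
S=3.;W,H=160,190
src=np.array([(-W/2,H/2,82),(W/2,H/2,82),(W/2,-H/2,82),(-W/2,-H/2,82)],float)
px=proj("wrist",Rc.apply(src)+[cx,cy,0]).astype(np.float32)
M=cv2.getPerspectiveTransform(px,np.array([(0,0),(W*S,0),(W*S,H*S),(0,H*S)],np.float32))
rec=cv2.warpPerspective(im,M,(int(W*S),int(H*S)),flags=cv2.INTER_CUBIC)
cv2.imwrite("pics/w16r.png",rec);print(px,rec.shape)
tiles=[]
for n,(x,y) in dict(b=(-44,60),a=(44,60),c=(-44,-60),d=(44,-60)).items():
    u,v=(x+W/2)*S,(H/2-y)*S
    t=rec[int(v-54):int(v+54),int(u-54):int(u+54)]
    t=cv2.resize(t,(300,300),interpolation=cv2.INTER_CUBIC);cv2.circle(t,(150,150),3,(0,0,255),-1);tiles.append(t)
cv2.imwrite("pics/w16t.png",np.vstack([np.hstack(tiles[:2]),np.hstack(tiles[2:])]))
plan([(636,-307,225,102.3,60)],step=50)
```

```text
[578.99788989 -43.53313063 213.85931171] [-1.79999275e+02 -7.75923504e-03  1.02559030e+02]
screw_a 0.91 [590.  99.  78.] [365.  37.]
screw_a 0.91 [511.  79.  79.] [276.  40.]
screw_a 0.89 [617. -22.  79.] [359. 168.]
screw_a 0.79 [534. -40.  80.] [278. 168.]
[[228.9865    -5.863469]
 [410.98178   -5.598239]
 [394.39313  200.37592 ]
 [244.62671  200.12355 ]] (570, 480, 3)
-> [636.0, -307.0, 225.0] 102.3 6
   [60, [-44.9, -0.2, -1.9], [0.0, 0.0, 0.0]]
   [60, [-45.0, -0.3, -1.9], [0.0, 0.0, 0.0]]
   [60, [-44.9, -0.2, -1.8], [0.0, 0.0, 0.0]]
   [60, [-45.0, -0.2, -1.9], [0.0, 0.0, 0.0]]
   [60, [-44.9, -0.3, -1.9], [0.0, 0.0, 0.0]]
   [60, [-45.0, -0.2, -1.9], [0.0, 0.0, 0.0]]
```

View pics/w16t.png

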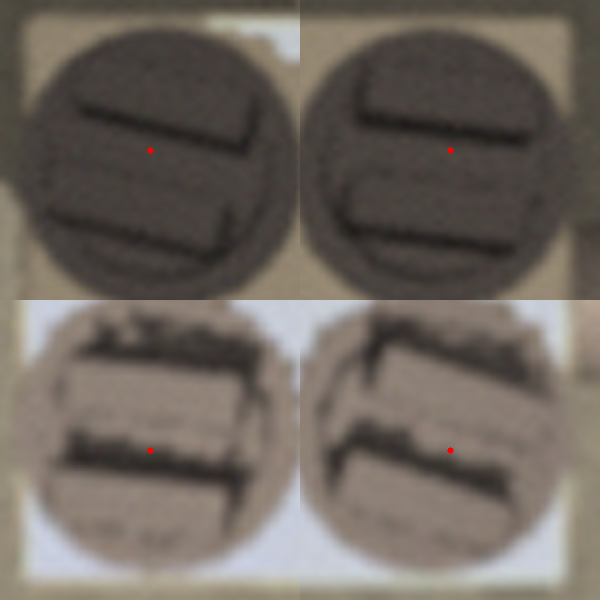

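Slot angles, clockwise from cover x: a ≈ 7°, b ≈ 14.5°, c ≈ 4.7°, d ≈ 19.5°. The screw centres are where predicted. Now the driver.

Emit:
servo_tool([
  [60,[-45,-0.2,-2],[0,0,0]],
  [60,[-45,-0.2,-2],[0,0,0]],
  [60,[-45,-0.2,-2],[0,0,0]],
  [60,[-45,-0.2,-2],[0,0,0]],
  [60,[-45,-0.2,-2],[0,0,0]],
  [60,[-45,-0.2,-2],[0,0,0]],
  [60,[0,0,0],[0,0,0]],
  [60,[0,0,0],[0,0,0]],
])

```text
clock: 40.4
eef_pos: [635.5, -307.1, 225.4]
tcp_rot: [-3.141, -0.001, 1.787]
contact_force: [-0.4, -0.8, 0.3]
opening: 0.7
```

Run:
```python
from h import *
p,R,s=cur();print(p,R.as_euler("xyz",degrees=True))
im=wr("wrist",("driver","holder"),fn="w17.png")
D=trace("wrist","driver");Hh=trace("wrist","holder")
for a in D[:3]:print("driver",a["conf"],a["mask"].sum())
md=D[0]["mask"].astype(np.uint8)
c=get_calibration("wrist");T=np.array(c["world_to_cam"]);K=np.array(c["intrinsics"]);np.savez("pics/w17.npz",K=K,T=T,md=md)
print("cam",np.linalg.inv(T)[:3,3])
def pr(P):
    k=K@(T[:3,:3]@np.asarray(P,float).T+T[:3,3:]);return (k[:2]/k[2]).T
th=np.linspace(0,2*np.pi,40)
hand=np.array([(sx*15,sy*11,z) for sx in(-1,1) for sy in(-1,1) for z in(55,110)],float)
col=np.array([(21*np.cos(t),21*np.sin(t),z) for t in th for z in(50,55)])
def model(q):
    Rz=Ro.from_euler("z",q[2],degrees=True);h=np.zeros(md.shape,np.uint8)
    for o in(hand,col):cv2.fillConvexPoly(h,np.round(cv2.convexHull((pr(Rz.apply(o)+[q[0],q[1],0])).astype(np.float32))*16).astype(np.int32),1,shift=4)
    return h
from scipy.optimize import minimize
res=[]
for a in range(0,180,15):
    q=[622,-235,a]
    r=minimize(lambda q:float((model(q)!=md).sum()),q,method="Nelder-Mead",options=dict(initial_simplex=[[622,-235,a],[634,-235,a+5],[622,-223,a-5],[615,-242,a+8]]))
    res.append((r.fun,*r.x.round(1)))
for r in sorted(res)[:5]:print(r)
# grey-level: dark mask alternative
q=sorted(res)[0][1:]
ov=im.copy();cs,_=cv2.findContours(model(q),0,1);cv2.drawContours(ov,cs,-1,(0,0,255),1)
ys,xs=np.where(md);b=ov[max(ys.min()-30,0):ys.max()+30,max(xs.min()-30,0):xs.max()+30];cv2.imwrite("pics/w17o.png",cv2.resize(b,None,fx=4,fy=4,interpolation=cv2.INTER_CUBIC))
print(b.shape,(max(xs.min()-30,0),max(ys.min()-30,0)))
```

```text
[ 635.52002278 -307.09641251  225.35523326] [-1.79966580e+02 -5.55216587e-02  1.02403468e+02]
driver 0.83 [ 631. -227.  108.] [333. 102.]
holder 0.77 [ 631. -229.   48.] [330. 105.]
driver 0.95 1164
cam [ 619.22296818 -233.08362356  396.7570754 ]
(np.float64(107.0), np.float64(635.1), np.float64(-229.4), np.float64(76.3))
(np.float64(111.0), np.float64(634.7), np.float64(-228.7), np.float64(59.5))
(np.float64(112.0), np.float64(634.9), np.float64(-229.5), np.float64(118.3))
(np.float64(114.0), np.float64(635.0), np.float64(-228.8), np.float64(132.7))
(np.float64(116.0), np.float64(634.8), np.float64(-228.9), np.float64(-2.1))
(98, 97, 3) (np.int64(286), np.int64(56))
```

Run:
```python
from h import *
d=np.load("pics/w17.npz");K,T=d["K"],d["T"]
im17=cv2.imread("pics/w17.png");im11=cv2.imread("pics/w11.png")
# rebuild w11 camera
p0,R0,_=cur();Tn=np.array(get_calibration("wrist")["world_to_cam"]);Tt=np.eye(4);Tt[:3,:3]=R0.as_matrix();Tt[:3,3]=p0
C=Tn@Tt  # tool->cam
Tq=np.eye(4);Tq[:3,:3]=Ro.from_euler("xyz",[179.986,-.024,102.273],degrees=True).as_matrix();Tq[:3,3]=[486.19,-376.79,193.56]
T11=C@np.linalg.inv(Tq)
def mk(T):
    def pr(P):
        k=K@(T[:3,:3]@np.asarray(P,float).T+T[:3,3:]);return (k[:2]/k[2]).T
    return pr
th=np.linspace(0,2*np.pi,40)
hand=np.array([(sx*15,sy*11,z) for sx in(-1,1) for sy in(-1,1) for z in(55,110)],float)
col=np.array([(21*np.cos(t),21*np.sin(t),z) for t in th for z in(50,55)])
def model(pr,q):
    h=np.zeros((400,640),np.uint8);Rz=Ro.from_euler("z",q[2],degrees=True)
    for o in(hand,col):cv2.fillConvexPoly(h,np.round(cv2.convexHull((pr(Rz.apply(o)+[q[0],q[1],0])).astype(np.float32))*16).astype(np.int32),1,shift=4)
    return h
g=cv2.cvtColor(im11,cv2.COLOR_BGR2GRAY)
m11=(g<42).astype(np.uint8);m11[:,:470]=0;m11[110:]=0;m11[:,590:]=0
n,l,st,_=cv2.connectedComponentsWithStats(m11);print(st.tolist())
pr11,pr17=mk(T11),mk(T)
print("w11 handle pred",pr11(np.array([[635,-229,110],[635,-229,50]])).round(0))
for a in range(0,180,10):
    best=min(((model(pr11,(635+dx,-229+dy,a))[:110,470:590]!=m11[:110,470:590]).sum(),dx,dy) for dx in range(-6,7,2) for dy in range(-6,7,2))
    print(a,best,end="; ")
# contrast composite
G=cv2.cvtColor(im17,cv2.COLOR_BGR2GRAY)[60:145,290:375].astype(float);A=np.clip(G*5,0,255).astype(np.uint8)
B=np.clip(g[0:110,450:600].astype(float)*4,0,255).astype(np.uint8)
A=cv2.resize(A,(400,400),interpolation=cv2.INTER_CUBIC);B=cv2.resize(B,(400,293),interpolation=cv2.INTER_CUBIC);B=np.vstack([B,np.zeros((107,400),np.uint8)])
cv2.imwrite("pics/comp.png",np.hstack([A,B]))
```

```text
[[0, 0, 640, 400, 251768], [481, 14, 109, 73, 4232]]
w11 handle pred [[546.  56.]
 [501.  66.]]
0 (np.int64(1824), 2, 2); 10 (np.int64(1801), 2, 2); 20 (np.int64(1800), 2, 4); 30 (np.int64(1754), 2, 4); 40 (np.int64(1581), 2, 4); 50 (np.int64(1478), 2, 4); 60 (np.int64(1448), 2, 4); 70 (np.int64(1494), 2, 4); 80 (np.int64(1553), 2, 4); 90 (np.int64(1592), 2, 4); 100 (np.int64(1625), 2, 2); 110 (np.int64(1633), 2, 2); 120 (np.int64(1654), 2, 4); 130 (np.int64(1693), 2, 4); 140 (np.int64(1765), 2, 4); 150 (np.int64(1826), 2, 4); 160 (np.int64(1845), 2, 4); 170 (np.int64(1829), 2, 4);
```

Run:
```python
from h import *
plan([(634.8,-228.8,130,62,60)],step=45)
```

```text
-> [634.8, -228.8, 130.0] 62 5
   [60, [15.2, 3.1, 19.2], [0.0, 0.0, 8.1]]
   [60, [15.6, 1.0, 19.2], [0.0, 0.0, 8.1]]
   [60, [15.5, -1.2, 19.2], [0.0, 0.0, 8.1]]
   [60, [15.2, -3.4, 19.3], [0.0, 0.0, 8.1]]
   [60, [14.5, -5.6, 19.2], [0.0, 0.0, 8.1]]
```

Emit:
servo_tool([
  [60,[15.2,3,19],[0,0,8.1]],
  [60,[15.6,1,19],[0,0,8.1]],
  [60,[15.5,-1.2,19],[0,0,8.1]],
  [60,[15.2,-3.4,19],[0,0,8.1]],
  [60,[14.5,-5.6,19],[0,0,8.1]],
  [60,[0,0,0],[0,0,0]],
  [60,[0,0,0],[0,0,0]],
])

```text
clock: 41.52
eef_pos: [635.3, -230.2, 131.9]
tcp_rot: [3.14, 0.0, 1.084]
contact_force: [-0.3, 0.2, -1.1]
opening: 0.704
```

Run:
```python
from h import *
p,R,s=cur();print(p,R.as_euler("xyz",degrees=True))
im=wr("wrist",("driver","holder"),fn="w18.png")
D=trace("wrist","driver");md=D[0]["mask"].astype(np.uint8);ys,xs=np.where(md);print(md.sum(),xs.min(),xs.max(),ys.min(),ys.max())
c=get_calibration("wrist");T=np.array(c["world_to_cam"]);K=np.array(c["intrinsics"])
def pr(P):
    k=K@(T[:3,:3]@np.asarray(P,float).T+T[:3,3:]);return (k[:2]/k[2]).T
th=np.linspace(0,2*np.pi,40)
hand=np.array([(sx*15,sy*11,z) for sx in(-1,1) for sy in(-1,1) for z in(55,110)],float)
col=np.array([(21*np.cos(t),21*np.sin(t),z) for t in th for z in(50,55)])
def model(q):
    h=np.zeros((400,640),np.uint8);Rz=Ro.from_euler("z",q[2],degrees=True)
    for o in(hand,col):cv2.fillConvexPoly(h,np.round(cv2.convexHull((pr(Rz.apply(o)+[q[0],q[1],0])).astype(np.float32))*16).astype(np.int32),1,shift=4)
    return h
sl=slice(0,int(min(ys.max(),250)))
for a in range(0,180,15):
    b=min(((model((634.8+dx,-228.8+dy,a))[sl]!=md[sl]).sum(),dx,dy) for dx in range(-8,9,2) for dy in range(-8,9,2));print(a,b[0],b[1],b[2],end="; ")
```

```text
[ 635.27594833 -230.22593859  131.85586148] [1.79926263e+02 3.31199741e-03 6.20810064e+01]
driver 0.65 [ 635. -223.  107.] [314. 208.]
holder 0.96 [ 641. -215.   48.] [316. 176.]
2393 293 341 171 236
0 512 0 0; 15 492 0 0; 30 385 0 0; 45 236 0 0; 60 131 0 0; 75 207 -2 0; 90 343 -2 0; 105 446 -2 0; 120 498 -2 0; 135 455 -2 0; 150 462 -2 0; 165 491 0 0;
```

Emit:
servo_tool([
  [60,[1,-1,30],[0,0,0]],
  [60,[0,0,30],[0,0,0]],
  [60,[0,0,15],[0,0,0]],
  [60,[0,0,9],[0,0,0]],
  [60,[0,0,0],[0,0,0]],
], force=60)

```text
clock: 42.35
eef_pos: [634.3, -228.7, 46.9]
tcp_rot: [-3.141, 0.0, 1.08]
contact_force: [-0.9, -0.2, -0.3]
opening: 0.701
```

Emit:
servo_tool([
  [14,[0,0,0],[0,0,0]],
  [14,[0,0,0],[0,0,0]],
  [14,[0,0,0],[0,0,0]],
  [14,[0,0,0],[0,0,0]],
  [14,[0,0,0],[0,0,0]],
], force=60)

```text
clock: 42.98
eef_pos: [635.0, -228.8, 47.9]
tcp_rot: [3.14, -0.0, 1.08]
contact_force: [-0.2, 1.0, 7.0]
opening: 0.246
```

Run:
```python
from h import *
p,R,s=cur();print(p,R.as_euler("xyz",degrees=True),s["opening"]*85.4,s["contact_force"],s["wrist_torque"])
```

```text
[ 634.99619055 -228.8045195    47.91547648] [ 1.79907434e+02 -1.33280109e-02  6.18729539e+01] 20.97357562009436 [-0.24917503  0.95572317  6.96765005] [ 0.04611591  0.07879072 -0.01446073]
```

Emit:
servo_tool([
  [14,[0,0,-10],[0,0,0]],
  [14,[0,0,-30],[0,0,0]],
  [14,[0,0,-40],[0,0,0]],
  [14,[0,0,-30],[0,0,0]],
  [14,[0,0,0],[0,0,0]],
  [14,[0,0,0],[0,0,0]],
], force=80)

```text
clock: 43.72
eef_pos: [633.5, -228.3, 155.9]
tcp_rot: [-3.14, 0.0, 1.08]
contact_force: [-0.1, 0.8, -1.3]
opening: 0.246
```

```bash
cat >> h.py <<'E'
CX,CY,CYAW=563.1,29.2,12.35
ANG=dict(a=7.,b=14.5,c=4.7,d=19.5)
SC={k:(Ro.from_euler("z",CYAW,degrees=True).apply([x,y,0])+[CX,CY,0])[:2] for k,(x,y) in dict(a=(44,60),b=(-44,60),c=(-44,-60),d=(44,-60)).items()}
def st():
    p,R,s=cur();print(p.round(1),R.as_euler("xyz",degrees=True).round(2),"open",round(s["opening"]*85.4,1),"F",s["contact_force"].round(1),"M",s["wrist_torque"].round(2))
E
python3 - <<'E'
from h import *
st();print(SC)
plan([(*SC["d"],135,180+CYAW-ANG["d"],14)],step=45)
E
```

```text
[ 633.5 -228.3  155.9] [-1.7992e+02  1.0000e-02  6.1870e+01] open 21.0 F [-0.1  0.8 -1.3] M [-0.   -0.01 -0.  ]
{'a': array([593.24883284,  97.22240718]), 'b': array([507.28521458,  78.40070862]), 'c': array([532.95116716, -38.82240718]), 'd': array([618.91478542, -20.00070862])}
-> [618.9, -20.0, 135.0] 172.85 12
   [14, [14.7, -9.3, 1.8], [0.0, 0.0, -9.2]]
   [14, [16.0, -6.7, 1.7], [0.0, 0.0, -9.2]]
   [14, [17.0, -4.1, 1.8], [0.0, 0.0, -9.2]]
   [14, [17.3, -1.4, 1.7], [0.0, 0.0, -9.2]]
   [14, [17.3, 1.4, 1.8], [0.0, 0.0, -9.2]]
   [14, [16.9, 4.2, 1.7], [0.0, 0.0, -9.2]]
   [14, [16.0, 6.8, 1.8], [0.0, 0.0, -9.2]]
   [14, [14.8, 9.3, 1.7], [0.0, 0.0, -9.2]]
   [14, [13.0, 11.5, 1.8], [0.0, 0.0, -9.2]]
   [14, [11.0, 13.5, 1.7], [0.0, 0.0, -9.2]]
   [14, [8.8, 15.0, 1.8], [0.0, 0.0, -9.2]]
   [14, [6.2, 16.3, 1.7], [0.0, 0.0, -9.2]]
```

Emit:
servo_tool([
  [14,[14.7,-9.3,1.8],[0,0,-9.2]],
  [14,[16,-6.7,1.8],[0,0,-9.2]],
  [14,[17,-4,1.8],[0,0,-9.2]],
  [14,[17.3,-1.4,1.8],[0,0,-9.2]],
  [14,[17.3,1.4,1.8],[0,0,-9.2]],
  [14,[17,4.2,1.8],[0,0,-9.2]],
  [14,[16,6.8,1.8],[0,0,-9.2]],
  [14,[14.8,9.3,1.8],[0,0,-9.2]],
])

```text
clock: 44.72
eef_pos: [623.3, -88.9, 140.4]
tcp_rot: [-3.14, -0.003, 2.37]
contact_force: [0.2, 0.4, -1.1]
opening: 0.246
```

Emit:
servo_tool([
  [14,[13,11.5,1.8],[0,0,-9.2]],
  [14,[11,13.5,1.8],[0,0,-9.2]],
  [14,[8.8,15,1.8],[0,0,-9.2]],
  [14,[6.2,16.3,1.8],[0,0,-9.2]],
  [14,[0,0,0],[0,0,0]],
  [14,[0,0,0],[0,0,0]],
  [14,[0,0,0],[0,0,0]],
])

```text
clock: 45.6
eef_pos: [619.7, -20.9, 135.0]
tcp_rot: [-3.141, -0.0, 3.004]
contact_force: [0.8, 0.2, -0.9]
opening: 0.248
```

Run:
```python
from h import *
L=[]
for i in range(4):
    grab_frame("wrist");L.append(cur()[0])
print(np.mean(L,0)-[*SC["d"],0]);st()
plan([(*SC["d"],120,180+CYAW-ANG["d"],14)])
```

```text
[  0.8716692   -0.7226118  135.24750581]
[619.8 -20.6 135.3] [-1.8000e+02  1.0000e-02  1.7221e+02] open 21.1 F [-0.5 -0.5 -1.1] M [ 0.   -0.02  0.02]
-> [618.9, -20.0, 120.0] 172.85 1
   [14, [1.0, 0.5, 15.3], [0.0, 0.0, -0.6]]
```

Emit:
servo_tool([
  [14,[1,0.5,8],[0,0,-0.6]],
  [14,[0,0,5],[0,0,0]],
  [14,[0,0,0],[0,0,0]],
  [14,[0,0,0],[0,0,0]],
])

```text
clock: 46.3
eef_pos: [618.9, -19.5, 122.2]
tcp_rot: [-3.142, -0.0, 3.017]
contact_force: [0.1, 0.4, -1.1]
opening: 0.243
```

Emit:
servo_tool([
  [14,[0,0,3],[0,0,0]],
  [14,[0,0,0],[0,0,0]],
])

```text
clock: 46.55
eef_pos: [618.7, -19.5, 119.1]
tcp_rot: [-3.142, -0.0, 3.017]
contact_force: [-0.1, -0.7, -0.8]
opening: 0.248
```

Emit:
servo_tool([
  [14,[0,0,2],[0,0,0]],
  [14,[0,0,0],[0,0,0]],
])

```text
clock: 46.8
eef_pos: [618.7, -19.5, 117.1]
tcp_rot: [-3.142, -0.0, 3.017]
contact_force: [-0.3, 0.4, -2.0]
opening: 0.248
```

Emit:
servo_tool([
  [14,[0,0,2],[0,0,0]],
  [14,[0,0,0],[0,0,0]],
])

```text
clock: 47.05
eef_pos: [618.7, -19.5, 115.1]
tcp_rot: [-3.142, -0.0, 3.017]
contact_force: [0.2, 0.1, -1.4]
opening: 0.242
```

Emit:
servo_tool([
  [14,[0,0,2],[0,0,0]],
  [14,[0,0,0],[0,0,0]],
])

```text
clock: 47.3
eef_pos: [618.7, -19.5, 113.1]
tcp_rot: [-3.142, -0.0, 3.017]
contact_force: [-0.4, -0.4, -1.1]
opening: 0.242
```

Emit:
servo_tool([
  [14,[0,0,1.5],[0,0,0]],
  [14,[0,0,0],[0,0,0]],
])

```text
clock: 47.55
eef_pos: [618.7, -19.6, 111.6]
tcp_rot: [-3.142, -0.0, 3.017]
contact_force: [-0.2, -0.0, -1.9]
opening: 0.247
```

Emit:
servo_tool([
  [14,[0,0,0],[0,0,9]],
  [14,[0,0,0],[0,0,9]],
  [14,[0,0,0],[0,0,9]],
  [14,[0,0,0],[0,0,9]],
  [14,[0,0,0],[0,0,9]],
  [14,[0,0,0],[0,0,9]],
  [14,[0,0,0],[0,0,9]],
  [14,[0,0,0],[0,0,9]],
])

```text
clock: 48.55
eef_pos: [618.9, -19.5, 111.8]
tcp_rot: [3.142, 0.0, 1.755]
contact_force: [0.6, -0.6, -2.4]
opening: 0.249
```

Run:
```python
from h import *
st()
```

```text
[618.9 -19.5 111.8] [180.     0.   100.58] open 21.2 F [ 0.6 -0.6 -2.4] M [ 0.   -0.06  0.07]
```

Emit:
servo_tool([
  [14,[0,0,0],[0,0,5]],
  [14,[0,0,0],[0,0,4]],
  [14,[0,0,0],[0,0,0]],
  [14,[0,0,0],[0,0,0]],
])

```text
clock: 49.05
eef_pos: [618.9, -19.5, 111.8]
tcp_rot: [3.142, -0.0, 1.605]
contact_force: [0.9, 0.0, -1.3]
opening: 0.249
```

Run:
```python
from h import *
st()
```

```text
[618.9 -19.5 111.8] [180.    -0.    91.96] open 21.3 F [ 0.9  0.  -1.3] M [ 0.02 -0.11  0.08]
```

Emit:
servo_tool([
  [14,[0,0,0],[0,0,3]],
  [14,[0,0,0],[0,0,0]],
  [14,[0,0,0],[0,0,0]],
])

```text
clock: 49.42
eef_pos: [618.6, -19.7, 111.7]
tcp_rot: [-3.141, 0.0, 1.553]
contact_force: [-1.7, -1.6, 0.2]
opening: 0.246
```

Run:
```python
from h import *
st()
```

```text
[618.6 -19.7 111.7] [-1.7998e+02  1.0000e-02  8.8970e+01] open 21.0 F [-1.7 -1.6  0.2] M [-0.26  0.24  0.19]
```

Emit:
servo_tool([
  [14,[0,0,0],[0,0,3]],
  [14,[0,0,0],[0,0,0]],
  [14,[0,0,0],[0,0,0]],
])

```text
clock: 49.8
eef_pos: [618.6, -19.4, 111.8]
tcp_rot: [-3.141, -0.0, 1.5]
contact_force: [-1.1, -0.5, 0.2]
opening: 0.244
```

Run:
```python
from h import *
st()
```

```text
[618.6 -19.4 111.8] [-179.97   -0.     85.97] open 20.9 F [-1.1 -0.5  0.2] M [-0.1   0.52  0.46]
```

Emit:
servo_tool([
  [14,[0,0,0],[0,0,-6]],
  [14,[0,0,0],[0,0,-7]],
  [14,[0,0,0],[0,0,0]],
  [14,[0,0,-10],[0,0,0]],
  [14,[0,0,-18],[0,0,0]],
  [14,[0,0,0],[0,0,0]],
  [14,[0,0,0],[0,0,0]],
])

```text
clock: 50.68
eef_pos: [619.0, -19.6, 140.2]
tcp_rot: [3.141, 0.0, 1.725]
contact_force: [0.1, -0.0, -1.8]
opening: 0.242
```

Run:
```python
from h import *
st()
plan([(*SC["c"],137,180+CYAW-ANG["c"],14)],step=45)
```

```text
[619.  -19.6 140.2] [1.7996e+02 1.0000e-02 9.8850e+01] open 20.7 F [ 0.1 -0.  -1.8] M [ 0.03  0.03 -0.05]
-> [533.0, -38.8, 137.0] 187.65 9
   [14, [-0.6, -9.8, 0.3], [0.0, 0.0, -9.9]]
   [14, [1.0, -9.7, 0.4], [0.0, 0.0, -9.9]]
   [14, [2.7, -9.4, 0.3], [0.0, 0.0, -9.9]]
   [14, [4.3, -8.8, 0.4], [0.0, 0.0, -9.9]]
   [14, [5.7, -8.0, 0.3], [0.0, 0.0, -9.9]]
   [14, [7.0, -6.8, 0.4], [0.0, 0.0, -9.9]]
   [14, [8.1, -5.5, 0.3], [0.0, 0.0, -9.9]]
   [14, [8.9, -4.1, 0.4], [0.0, 0.0, -9.9]]
   [14, [9.5, -2.4, 0.3], [0.0, 0.0, -9.9]]
```

Emit:
servo_tool([
  [14,[-0.6,-9.8,0.4],[0,0,-9.9]],
  [14,[1,-9.7,0.4],[0,0,-9.9]],
  [14,[2.7,-9.4,0.4],[0,0,-9.9]],
  [14,[4.3,-8.8,0.4],[0,0,-9.9]],
  [14,[5.7,-8,0.4],[0,0,-9.9]],
  [14,[7,-6.8,0.4],[0,0,-9.9]],
  [14,[8.1,-5.5,0.4],[0,0,-9.9]],
  [14,[9,-4.1,0.4],[0,0,-9.9]],
])

```text
clock: 51.68
eef_pos: [541.6, -36.7, 136.1]
tcp_rot: [3.142, -0.001, 3.113]
contact_force: [-0.4, -0.1, -0.9]
opening: 0.245
```

Emit:
servo_tool([
  [14,[9.5,-2.4,0],[0,0,-9.9]],
  [14,[0,0,0],[0,0,0]],
  [14,[0,0,0],[0,0,0]],
  [14,[0,0,0],[0,0,0]],
])

```text
clock: 52.18
eef_pos: [533.1, -38.7, 136.6]
tcp_rot: [-3.142, 0.0, -3.005]
contact_force: [-0.2, -0.1, -1.4]
opening: 0.245
```

Run:
```python
from h import *
L=[]
for i in range(3):
    im=grab_frame("wrist");L.append(cur()[0])
cv2.imwrite("pics/w19.png",im)
print((np.mean(L,0)-[*SC["c"],0]).round(1));st()
plan([(*SC["c"],121,180+CYAW-ANG["c"],14)])
```

```text
[0.000e+00 1.000e-01 1.365e+02]
[532.9 -38.7 136.5] [ 180.     -0.   -172.08] open 21.2 F [-0.5 -0.5 -1. ] M [0.02 0.04 0.  ]
-> [533.0, -38.8, 121.0] 187.65 1
   [14, [0.0, -0.1, 15.5], [0.0, 0.0, 0.3]]
```

Emit:
servo_tool([
  [14,[0,0,10],[0,0,0.3]],
  [14,[0,0,5],[0,0,0]],
  [14,[0,0,0],[0,0,0]],
  [14,[0,0,2],[0,0,0]],
  [14,[0,0,0],[0,0,0]],
])

```text
clock: 52.95
eef_pos: [532.7, -38.7, 119.5]
tcp_rot: [3.142, -0.0, -3.008]
contact_force: [-0.3, 0.3, -1.1]
opening: 0.246
```

Emit:
servo_tool([
  [14,[0,0,2],[0,0,0]],
  [14,[0,0,0],[0,0,0]],
])

```text
clock: 53.2
eef_pos: [532.8, -38.7, 117.5]
tcp_rot: [3.141, 0.0, -3.008]
contact_force: [0.2, 0.0, -1.4]
opening: 0.246
```

Emit:
servo_tool([
  [14,[0,0,2],[0,0,0]],
  [14,[0,0,0],[0,0,0]],
])

```text
clock: 53.45
eef_pos: [532.7, -38.7, 115.4]
tcp_rot: [3.141, -0.0, -3.008]
contact_force: [-0.0, 0.5, -2.0]
opening: 0.25
```

Emit:
servo_tool([
  [14,[0,0,2],[0,0,0]],
  [14,[0,0,0],[0,0,0]],
])

```text
clock: 53.7
eef_pos: [532.7, -38.7, 113.4]
tcp_rot: [3.141, -0.0, -3.008]
contact_force: [0.3, 0.9, -1.8]
opening: 0.241
```

Emit:
servo_tool([
  [14,[0,0,1.7],[0,0,0]],
  [14,[0,0,0],[0,0,0]],
])

```text
clock: 53.95
eef_pos: [532.7, -38.7, 111.7]
tcp_rot: [3.142, -0.0, -3.008]
contact_force: [-0.3, 1.7, -1.7]
opening: 0.242
```

Emit:
servo_tool([
  [14,[0,0,0],[0,0,9]],
  [14,[0,0,0],[0,0,9]],
  [14,[0,0,0],[0,0,9]],
  [14,[0,0,0],[0,0,9]],
  [14,[0,0,0],[0,0,9]],
  [14,[0,0,0],[0,0,9]],
  [14,[0,0,0],[0,0,9]],
  [14,[0,0,0],[0,0,9]],
])

```text
clock: 54.95
eef_pos: [532.6, -39.0, 111.8]
tcp_rot: [-3.141, 0.0, 2.014]
contact_force: [-0.3, -0.1, -1.5]
opening: 0.251
```

Emit:
servo_tool([
  [14,[0,0,0],[0,0,9]],
  [14,[0,0,0],[0,0,9]],
  [14,[0,0,0],[0,0,4]],
  [14,[0,0,0],[0,0,3]],
  [14,[0,0,0],[0,0,0]],
  [14,[0,0,0],[0,0,0]],
])

```text
clock: 55.7
eef_pos: [532.5, -39.0, 111.8]
tcp_rot: [-3.141, 0.0, 1.584]
contact_force: [-0.5, -0.5, -0.2]
opening: 0.248
```

Run:
```python
from h import *
st()
```

```text
[532.5 -39.  111.8] [-1.7997e+02  2.0000e-02  9.0740e+01] open 21.1 F [-0.5 -0.5 -0.2] M [-0.1   0.28  0.04]
```

Emit:
servo_tool([
  [14,[0,0,0],[0,0,3]],
  [14,[0,0,0],[0,0,0]],
  [14,[0,0,0],[0,0,0]],
])

```text
clock: 56.08
eef_pos: [532.5, -38.8, 111.8]
tcp_rot: [-3.141, 0.0, 1.532]
contact_force: [-2.4, 0.1, 0.3]
opening: 0.248
```

Run:
```python
from h import *
st()
```

```text
[532.5 -38.8 111.8] [-1.7997e+02  1.0000e-02  8.7760e+01] open 21.2 F [-2.4  0.1  0.3] M [-0.06  0.45  0.29]
```

Emit:
servo_tool([
  [14,[0,0,0],[0,0,-6]],
  [14,[0,0,0],[0,0,-6]],
  [14,[0,0,0],[0,0,0]],
  [14,[0,0,-10],[0,0,0]],
  [14,[0,0,-18],[0,0,0]],
  [14,[0,0,0],[0,0,0]],
  [14,[0,0,0],[0,0,0]],
])

```text
clock: 56.95
eef_pos: [532.7, -38.7, 139.8]
tcp_rot: [3.141, 0.0, 1.739]
contact_force: [0.0, 0.4, -0.8]
opening: 0.247
```

Run:
```python
from h import *
st()
plan([(*SC["b"],137,180+CYAW-ANG["b"],14)],step=45)
```

```text
[532.7 -38.7 139.8] [179.99   0.    99.64] open 21.1 F [ 0.   0.4 -0.8] M [-0.01  0.    0.01]
-> [507.3, 78.4, 137.0] 177.85 8
   [14, [15.0, -0.7, 0.4], [0.0, 0.0, -9.8]]
   [14, [14.8, 1.9, 0.3], [0.0, 0.0, -9.8]]
   [14, [14.4, 4.4, 0.4], [0.0, 0.0, -9.8]]
   [14, [13.3, 6.7, 0.3], [0.0, 0.0, -9.8]]
   [14, [12.1, 9.0, 0.4], [0.0, 0.0, -9.8]]
   [14, [10.3, 10.8, 0.3], [0.0, 0.0, -9.8]]
   [14, [8.4, 12.5, 0.4], [0.0, 0.0, -9.8]]
   [14, [6.1, 13.6, 0.3], [0.0, 0.0, -9.8]]
```

Emit:
servo_tool([
  [14,[15,-0.7,0.4],[0,0,-9.8]],
  [14,[14.8,1.9,0.4],[0,0,-9.8]],
  [14,[14.4,4.4,0.4],[0,0,-9.8]],
  [14,[13.3,6.7,0.4],[0,0,-9.8]],
  [14,[12,9,0.4],[0,0,-9.8]],
  [14,[10.3,10.8,0.4],[0,0,-9.8]],
  [14,[8.4,12.5,0.4],[0,0,-9.8]],
  [14,[6.1,13.6,0],[0,0,-9.8]],
])

```text
clock: 57.95
eef_pos: [506.7, 78.7, 136.4]
tcp_rot: [-3.141, -0.001, 3.113]
contact_force: [0.2, -1.0, -0.7]
opening: 0.246
```

Emit:
servo_tool([
  [14,[0,0,0],[0,0,0]],
  [14,[0,0,0],[0,0,0]],
  [14,[0,0,0],[0,0,0]],
])

```text
clock: 58.32
eef_pos: [507.3, 77.8, 136.9]
tcp_rot: [-3.141, -0.0, 3.105]
contact_force: [0.4, 0.4, -0.7]
opening: 0.243
```

Run:
```python
from h import *
L=[]
for i in range(3):
    im=grab_frame("wrist");L.append(cur()[0])
print((np.mean(L,0)-[*SC["b"],0]).round(1));st()
plan([(*SC["b"],121,180+CYAW-ANG["b"],14)])
```

```text
[ 1.00e-01 -6.00e-01  1.37e+02]
[507.4  77.9 137.1] [-180.      0.    177.99] open 21.1 F [-0.5 -0.6 -0.5] M [ 0.01  0.04 -0.  ]
-> [507.3, 78.4, 121.0] 177.85 1
   [14, [0.1, 0.5, 16.1], [0.0, 0.0, 0.1]]
```

Emit:
servo_tool([
  [14,[0,0.5,10],[0,0,0.1]],
  [14,[0,0,5],[0,0,0]],
  [14,[0,0,0],[0,0,0]],
  [14,[0,0,2],[0,0,0]],
  [14,[0,0,0],[0,0,0]],
])

```text
clock: 59.1
eef_pos: [507.3, 78.8, 120.1]
tcp_rot: [-3.142, -0.0, 3.106]
contact_force: [-0.3, 0.3, -1.2]
opening: 0.247
```

Emit:
servo_tool([
  [14,[0,0,2],[0,0,0]],
  [14,[0,0,0],[0,0,0]],
])

```text
clock: 59.35
eef_pos: [507.2, 78.8, 118.0]
tcp_rot: [-3.142, -0.0, 3.106]
contact_force: [-0.3, 0.1, -0.5]
opening: 0.247
```

Emit:
servo_tool([
  [14,[0,0,2],[0,0,0]],
  [14,[0,0,0],[0,0,0]],
])

```text
clock: 59.6
eef_pos: [507.2, 78.7, 115.9]
tcp_rot: [-3.142, -0.0, 3.106]
contact_force: [-0.7, -1.1, -1.5]
opening: 0.249
```

Emit:
servo_tool([
  [14,[0,0,2],[0,0,0]],
  [14,[0,0,0],[0,0,0]],
])

```text
clock: 59.85
eef_pos: [507.2, 78.7, 113.9]
tcp_rot: [-3.142, -0.0, 3.106]
contact_force: [-0.3, 0.1, -0.9]
opening: 0.248
```

Emit:
servo_tool([
  [14,[0,0,2],[0,0,0]],
  [14,[0,0,0],[0,0,0]],
])

```text
clock: 60.1
eef_pos: [507.2, 78.7, 111.9]
tcp_rot: [-3.142, -0.0, 3.106]
contact_force: [0.4, -0.4, -1.3]
opening: 0.245
```

Engaged. I'll turn from yaw 178 to about 88.

Emit:
servo_tool([
  [14,[0,0,0],[0,0,9]],
  [14,[0,0,0],[0,0,9]],
  [14,[0,0,0],[0,0,9]],
  [14,[0,0,0],[0,0,9]],
  [14,[0,0,0],[0,0,9]],
  [14,[0,0,0],[0,0,9]],
  [14,[0,0,0],[0,0,9]],
  [14,[0,0,0],[0,0,9]],
])

```text
clock: 61.1
eef_pos: [507.3, 79.1, 112.1]
tcp_rot: [3.141, -0.001, 1.844]
contact_force: [0.6, 2.4, -1.0]
opening: 0.241
```

Emit:
servo_tool([
  [14,[0,0,0],[0,0,9]],
  [14,[0,0,0],[0,0,4]],
  [14,[0,0,0],[0,0,3]],
  [14,[0,0,0],[0,0,2]],
  [14,[0,0,0],[0,0,0]],
  [14,[0,0,0],[0,0,0]],
])

```text
clock: 61.85
eef_pos: [507.4, 78.9, 112.1]
tcp_rot: [3.141, -0.0, 1.536]
contact_force: [0.7, 1.7, -3.1]
opening: 0.245
```

Run:
```python
from h import *
st()
```

```text
[507.4  78.9 112.1] [ 1.7999e+02 -1.0000e-02  8.8020e+01] open 20.9 F [ 0.7  1.7 -3.1] M [ 0.5  -0.15  0.22]
```

Emit:
servo_tool([
  [14,[0,0,0],[0,0,-6]],
  [14,[0,0,0],[0,0,-6]],
  [14,[0,0,0],[0,0,0]],
  [14,[0,0,-10],[0,0,0]],
  [14,[0,0,-18],[0,0,0]],
  [14,[0,0,0],[0,0,0]],
  [14,[0,0,0],[0,0,0]],
])

```text
clock: 62.72
eef_pos: [507.2, 78.7, 140.0]
tcp_rot: [3.142, 0.0, 1.744]
contact_force: [-0.0, -0.3, -1.2]
opening: 0.247
```

Run:
```python
from h import *
st()
plan([(*SC["a"],137,180+CYAW-ANG["a"],14)],step=45)
```

```text
[507.2  78.7 140. ] [180.     0.    99.93] open 21.1 F [-0.  -0.3 -1.2] M [-0.01  0.    0.03]
-> [593.2, 97.2, 137.0] 185.35 9
   [14, [0.4, 9.8, 0.3], [0.0, 0.0, -9.5]]
   [14, [-1.3, 9.7, 0.4], [0.0, 0.0, -9.5]]
   [14, [-2.8, 9.3, 0.3], [0.0, 0.0, -9.5]]
   [14, [-4.3, 8.8, 0.3], [0.0, 0.0, -9.5]]
   [14, [-5.8, 8.0, 0.4], [0.0, 0.0, -9.5]]
   [14, [-6.9, 6.8, 0.3], [0.0, 0.0, -9.5]]
   [14, [-8.0, 5.7, 0.3], [0.0, 0.0, -9.5]]
   [14, [-8.8, 4.2, 0.4], [0.0, 0.0, -9.5]]
   [14, [-9.4, 2.8, 0.3], [0.0, 0.0, -9.5]]
```

Emit:
servo_tool([
  [14,[0.4,9.8,0.3],[0,0,-9.5]],
  [14,[-1.3,9.7,0.3],[0,0,-9.5]],
  [14,[-2.8,9.3,0.3],[0,0,-9.5]],
  [14,[-4.3,8.8,0.3],[0,0,-9.5]],
  [14,[-5.8,8,0.3],[0,0,-9.5]],
  [14,[-6.9,6.8,0.3],[0,0,-9.5]],
  [14,[-8,5.7,0.3],[0,0,-9.5]],
  [14,[-8.8,4.2,0.3],[0,0,-9.5]],
])

```text
clock: 63.72
eef_pos: [583.5, 95.2, 136.7]
tcp_rot: [-3.141, -0.001, 3.076]
contact_force: [0.4, 0.3, -1.1]
opening: 0.247
```

Emit:
servo_tool([
  [14,[-9.4,2.8,0.3],[0,0,-9.5]],
  [14,[0,0,0],[0,0,0]],
  [14,[0,0,0],[0,0,0]],
  [14,[0,0,0],[0,0,0]],
])

```text
clock: 64.22
eef_pos: [592.8, 97.3, 137.2]
tcp_rot: [-3.142, -0.001, -3.048]
contact_force: [-0.6, 0.2, -1.8]
opening: 0.248
```

Run:
```python
from h import *
L=[]
for i in range(3):
    im=grab_frame("wrist");L.append(cur()[0])
print((np.mean(L,0)-[*SC["a"],0]).round(1));st()
plan([(*SC["a"],121,180+CYAW-ANG["a"],14)])
```

```text
[-2.000e-01  1.000e-01  1.374e+02]
[593.1  97.3 137.4] [-180.     -0.   -174.58] open 21.0 F [ 0.4 -0.1 -0.7] M [-0.04  0.01  0.03]
-> [593.2, 97.2, 121.0] 185.35 1
   [14, [-0.1, -0.1, 16.4], [0.0, 0.0, 0.1]]
```

Emit:
servo_tool([
  [14,[0,0,10],[0,0,0]],
  [14,[0,0,5],[0,0,0]],
  [14,[0,0,0],[0,0,0]],
  [14,[0,0,2],[0,0,0]],
  [14,[0,0,0],[0,0,0]],
])

```text
clock: 65.0
eef_pos: [593.4, 97.4, 120.3]
tcp_rot: [-3.142, -0.0, -3.046]
contact_force: [0.5, 0.1, -1.3]
opening: 0.247
```

Emit:
servo_tool([
  [14,[0,0,2],[0,0,0]],
  [14,[0,0,0],[0,0,0]],
])

```text
clock: 65.25
eef_pos: [593.6, 97.1, 118.4]
tcp_rot: [-3.141, 0.0, -3.046]
contact_force: [1.2, -2.1, -0.8]
opening: 0.246
```

Emit:
servo_tool([
  [14,[0,0,2],[0,0,0]],
  [14,[0,0,0],[0,0,0]],
])

```text
clock: 65.5
eef_pos: [593.2, 97.2, 116.1]
tcp_rot: [-3.141, -0.0, -3.046]
contact_force: [0.0, -1.6, -1.5]
opening: 0.243
```

Emit:
servo_tool([
  [14,[0,0,2],[0,0,0]],
  [14,[0,0,0],[0,0,0]],
])

```text
clock: 65.75
eef_pos: [593.2, 97.4, 114.1]
tcp_rot: [3.142, -0.0, -3.046]
contact_force: [1.0, -1.1, -1.4]
opening: 0.243
```

Emit:
servo_tool([
  [14,[0,0,2.4],[0,0,0]],
  [14,[0,0,0],[0,0,0]],
])

```text
clock: 66.0
eef_pos: [593.2, 97.4, 111.7]
tcp_rot: [3.141, -0.0, -3.046]
contact_force: [0.7, -0.1, -2.6]
opening: 0.246
```

Engaged. Yaw is 185.5, so I'll turn about 97.5° to 88.

Emit:
servo_tool([
  [14,[0,0,0],[0,0,9]],
  [14,[0,0,0],[0,0,9]],
  [14,[0,0,0],[0,0,9]],
  [14,[0,0,0],[0,0,9]],
  [14,[0,0,0],[0,0,9]],
  [14,[0,0,0],[0,0,9]],
  [14,[0,0,0],[0,0,9]],
  [14,[0,0,0],[0,0,9]],
])

```text
clock: 67.0
eef_pos: [593.1, 97.7, 111.8]
tcp_rot: [-3.141, -0.001, 1.975]
contact_force: [0.8, -0.1, -2.4]
opening: 0.252
```

Emit:
servo_tool([
  [14,[0,0,0],[0,0,9]],
  [14,[0,0,0],[0,0,8]],
  [14,[0,0,0],[0,0,5]],
  [14,[0,0,0],[0,0,3.5]],
  [14,[0,0,0],[0,0,0]],
  [14,[0,0,0],[0,0,0]],
])

```text
clock: 67.75
eef_pos: [593.3, 97.5, 111.9]
tcp_rot: [-3.142, -0.0, 1.537]
contact_force: [1.4, 0.1, -3.7]
opening: 0.246
```

Run:
```python
from h import *
st()
```

```text
[593.3  97.5 111.9] [-1.800e+02 -1.000e-02  8.806e+01] open 21.0 F [ 1.4  0.1 -3.7] M [-0.05 -0.24  0.31]
```

Emit:
servo_tool([
  [14,[0,0,0],[0,0,-6]],
  [14,[0,0,0],[0,0,-8]],
  [14,[0,0,0],[0,0,0]],
  [14,[0,0,-10],[0,0,0]],
  [14,[0,0,-30],[0,0,0]],
  [14,[0,0,-30],[0,0,0]],
  [14,[-45,0,-30],[0,0,0]],
  [14,[-48,0,0],[0,0,0]],
])

```text
clock: 68.75
eef_pos: [614.7, 6.0, 215.9]
tcp_rot: [3.136, 0.001, 1.779]
contact_force: [0.6, 0.0, -1.0]
opening: 0.247
```

Emit:
servo_tool([
  [14,[-48,0,0],[0,0,0]],
  [14,[0,0,0],[0,0,0]],
  [14,[0,0,0],[0,0,0]],
  [14,[0,0,0],[0,0,0]],
])

```text
clock: 69.25
eef_pos: [622.4, -39.5, 212.2]
tcp_rot: [3.142, -0.0, 1.78]
contact_force: [-1.0, 0.3, -1.3]
opening: 0.244
```

```bash
cat >> h.py <<'E'
def tiles(im,fn,z=82.):
    Rc=Ro.from_euler("z",CYAW,degrees=True);S=3.;W,H=160,190
    src=np.array([(-W/2,H/2,z),(W/2,H/2,z),(W/2,-H/2,z),(-W/2,-H/2,z)],float)
    px=proj("wrist",Rc.apply(src)+[CX,CY,0]).astype(np.float32)
    M=cv2.getPerspectiveTransform(px,np.array([(0,0),(W*S,0),(W*S,H*S),(0,H*S)],np.float32))
    rec=cv2.warpPerspective(im,M,(int(W*S),int(H*S)),flags=cv2.INTER_CUBIC);out=[]
    for n,(x,y) in dict(b=(-44,60),a=(44,60),c=(-44,-60),d=(44,-60)).items():
        u,v=(x+W/2)*S,(H/2-y)*S
        t=cv2.resize(rec[int(v-54):int(v+54),int(u-54):int(u+54)],(300,300),interpolation=cv2.INTER_CUBIC);out.append(t)
        g=cv2.GaussianBlur(cv2.cvtColor(t,cv2.COLOR_BGR2GRAY).astype(np.float32),(0,0),4)[60:240,60:240]
        gx=cv2.Sobel(g,cv2.CV_32F,1,0);gy=cv2.Sobel(g,cv2.CV_32F,0,1)
        # line direction = perpendicular to the gradient, clockwise from x in the picture
        m=np.hypot(gx,gy);a=np.degrees(np.arctan2(gy,gx))+90;h,_=np.histogram(a%180,36,(0,180),weights=m**2);print(n,"dominant line dir (deg cw from cover x):",[(int(i*5+2),round(float(h[i]/h.sum()),2)) for i in np.argsort(-h)[:4]])
    cv2.imwrite("pics/"+fn,np.vstack([np.hstack(out[:2]),np.hstack(out[2:])]))
E
python3 - <<'E'
from h import *
st();im=wr("wrist",fn="w20.png");tiles(im,"w20t.png")
plan([(634.7,-228.8,155,62,14)],step=45)
E
```

```text
[622.4 -39.5 212.2] [ 1.80e+02 -2.00e-02  1.02e+02] open 20.8 F [-1.   0.3 -1.3] M [ 0.03  0.06 -0.03]
b dominant line dir (deg cw from cover x): [(87, 0.21), (92, 0.2), (97, 0.11), (82, 0.07)]
a dominant line dir (deg cw from cover x): [(92, 0.14), (87, 0.1), (97, 0.07), (22, 0.04)]
c dominant line dir (deg cw from cover x): [(92, 0.37), (87, 0.17), (97, 0.06), (112, 0.05)]
d dominant line dir (deg cw from cover x): [(92, 0.12), (87, 0.1), (82, 0.07), (77, 0.04)]
-> [634.7, -228.8, 155.0] 62 5
   [14, [-37.6, -5.5, 11.4], [0.0, 0.0, 8.0]]
   [14, [-37.9, -0.2, 11.4], [0.0, 0.0, 8.0]]
   [14, [-37.6, 5.1, 11.4], [0.0, 0.0, 8.0]]
   [14, [-36.6, 10.3, 11.5], [0.0, 0.0, 8.0]]
   [14, [-34.8, 15.2, 11.4], [0.0, 0.0, 8.0]]
```

View the last picture to confirm before putting the driver back.

Emit:
servo_tool([
  [14,[-37.6,-5.5,11.4],[0,0,8]],
  [14,[-38,0,11.4],[0,0,8]],
  [14,[-37.6,5,11.4],[0,0,8]],
  [14,[-36.6,10.3,11.4],[0,0,8]],
  [14,[-34.8,15.2,11.4],[0,0,8]],
  [14,[0,0,0],[0,0,0]],
  [14,[0,0,0],[0,0,0]],
  [14,[0,0,0],[0,0,0]],
])

```text
clock: 70.3
eef_pos: [635.1, -228.7, 155.5]
tcp_rot: [3.141, -0.0, 1.084]
contact_force: [-0.0, -0.3, -0.7]
opening: 0.246
```

Run:
```python
from h import *
L=[]
for i in range(3):
    im=grab_frame("wrist");L.append(cur()[0])
print(np.mean(L,0));st()
im=wr("wrist",("holder","driver"),fn="w21.png")
plan([(634.7,-228.8,110,62,14)],step=45)
```

```text
[ 635.14283367 -229.01980853  155.47706459]
[ 635.1 -229.2  155.4] [ 1.7997e+02 -1.0000e-02  6.2060e+01] open 20.8 F [ 0.5  0.  -0.5] M [-0.05 -0.04 -0.03]
holder 0.74 [ 638. -226.   50.] [321. 183.]
driver 0.86 [ 636. -217.  213.] [308. 262.]
-> [634.7, -228.8, 110.0] 62 2
   [14, [0.3, -0.3, 22.6], [0.0, 0.0, 0.0]]
   [14, [0.4, -0.3, 22.6], [0.0, 0.0, 0.0]]
```

Emit:
servo_tool([
  [14,[0.3,-0.3,30],[0,0,0]],
  [14,[0,0,30],[0,0,0]],
  [14,[0,0,0],[0,0,0]],
  [14,[0,0,4],[0,0,0]],
  [14,[0,0,4],[0,0,0]],
  [14,[0,0,0],[0,0,0]],
])

```text
clock: 71.35
eef_pos: [634.9, -229.8, 87.5]
tcp_rot: [3.141, -0.0, 1.082]
contact_force: [-0.7, 0.1, -0.6]
opening: 0.248
```

Emit:
servo_tool([
  [14,[0,0,4],[0,0,0]],
  [14,[0,0,4],[0,0,0]],
  [14,[0,0,0],[0,0,0]],
])

```text
clock: 71.72
eef_pos: [634.3, -229.6, 78.5]
tcp_rot: [-3.141, 0.0, 1.082]
contact_force: [0.5, -0.5, -0.5]
opening: 0.247
```

Run:
```python
from h import *
st()
```

```text
[ 634.3 -229.6   78.5] [-1.7995e+02  1.0000e-02  6.1970e+01] open 21.1 F [ 0.5 -0.5 -0.5] M [-0.03 -0.02 -0.01]
```

Emit:
servo_tool([
  [14,[0.4,-0.4,10],[0,0,0]],
  [14,[0,0,10],[0,0,0]],
  [14,[0,0,6],[0,0,0]],
  [14,[0,0,2],[0,0,0]],
  [14,[0,0,0],[0,0,0]],
  [14,[0,0,0],[0,0,0]],
])

```text
clock: 72.47
eef_pos: [634.8, -229.2, 51.3]
tcp_rot: [3.141, -0.0, 1.082]
contact_force: [-0.1, -0.4, -0.8]
opening: 0.25
```

Emit:
servo_tool([
  [14,[0,0,1],[0,0,0]],
  [14,[0,0,0],[0,0,0]],
])

```text
clock: 72.72
eef_pos: [634.6, -229.2, 50.1]
tcp_rot: [3.141, -0.0, 1.082]
contact_force: [0.0, -0.4, -0.7]
opening: 0.249
```

Emit:
servo_tool([
  [14,[0,0,1],[0,0,0]],
  [14,[0,0,0],[0,0,0]],
])

```text
clock: 72.97
eef_pos: [634.5, -229.1, 48.9]
tcp_rot: [-3.141, -0.0, 1.082]
contact_force: [0.4, 0.5, -1.2]
opening: 0.247
```

Run:
```python
from h import *
st()
```

```text
[ 634.5 -229.1   48.9] [-179.99   -0.     61.97] open 21.1 F [ 0.4  0.5 -1.2] M [-0.03 -0.04 -0.01]
```

Emit:
servo_tool([
  [14,[0,0,1],[0,0,0]],
  [14,[0,0,0],[0,0,0]],
])

```text
clock: 73.22
eef_pos: [634.6, -229.1, 48.0]
tcp_rot: [3.142, -0.0, 1.082]
contact_force: [0.6, 0.1, -1.6]
opening: 0.242
```

Emit:
servo_tool([
  [14,[0,0,0.6],[0,0,0]],
  [14,[0,0,0],[0,0,0]],
])

```text
clock: 73.47
eef_pos: [634.6, -229.1, 47.9]
tcp_rot: [3.141, -0.0, 1.082]
contact_force: [-2.2, 0.2, 4.9]
opening: 0.246
```

Emit:
servo_tool([
  [50,[0,0,0],[0,0,0]],
  [50,[0,0,0],[0,0,0]],
  [50,[0,0,0],[0,0,0]],
  [60,[0,0,-15],[0,0,0]],
  [60,[0,0,-40],[0,0,0]],
  [60,[0,0,-40],[0,0,0]],
  [60,[0,0,-40],[0,0,0]],
  [60,[0,0,0],[0,0,0]],
])

```text
clock: 74.47
eef_pos: [636.9, -230.0, 187.5]
tcp_rot: [3.134, -0.001, 1.082]
contact_force: [-0.0, 0.1, 0.2]
opening: 0.702
```

Run:
```python
from h import *
st();wr("wrist",("driver","holder"),"w22.png")
md=trace("wrist","driver")[0]["mask"].astype(np.uint8)
c=get_calibration("wrist");T=np.array(c["world_to_cam"]);K=np.array(c["intrinsics"])
def pr(P):
    k=K@(T[:3,:3]@np.asarray(P,float).T+T[:3,3:]);return (k[:2]/k[2]).T
th=np.linspace(0,2*np.pi,40)
hand=np.array([(sx*15,sy*11,z) for sx in(-1,1) for sy in(-1,1) for z in(55,110)],float)
col=np.array([(21*np.cos(t),21*np.sin(t),z) for t in th for z in(50,55)])
def model(q,dz=0):
    h=np.zeros((400,640),np.uint8);Rz=Ro.from_euler("z",q[2],degrees=True)
    for o in(hand,col):cv2.fillConvexPoly(h,np.round(cv2.convexHull((pr(Rz.apply(o)+[q[0],q[1],dz])).astype(np.float32))*16).astype(np.int32),1,shift=4)
    return h
for dz in(-4,0,4,8):
    print(dz,min(((model((634.8+dx,-228.8+dy,62),dz)!=md).sum(),dx,dy) for dx in range(-6,7,2) for dy in range(-6,7,2)),md.sum())
for n in("scene","side"):
    wr(n,("driver","holder","cover","soap_dish","jar","toothpaste","pump_bottle","nail_brush","tumbler"),n+"9.png")
```

```text
[ 636.9 -230.   187.5] [ 1.7957e+02 -6.0000e-02  6.1970e+01] open 60.0 F [-0.   0.1  0.2] M [0.01 0.04 0.02]
driver 0.8 [ 629. -220.  102.] [309. 189.]
holder 0.66 [ 637. -216.   46.] [316. 168.]
-4 (np.int64(205), -4, 2) 1496
0 (np.int64(235), -4, 2) 1496
4 (np.int64(298), -4, 4) 1496
8 (np.int64(315), -2, 4) 1496
driver 0.67 [ 641. -219.   79.] [231. 187.]
holder 0.93 [ 651. -207.   32.] [233. 203.]
holder 0.51 [ 670. -402.  107.] [185. 158.]
cover 0.86 [569.  41.  70.] [314. 220.]
soap_dish 0.87 [373.  13.  16.] [351. 198.]
jar 0.74 [546. 114.  63.] [340. 231.]
jar 0.58 [668. 277.  53.] [359. 297.]
toothpaste 0.85 [768. 114.  29.] [278. 288.]
pump_bottle 0.73 [ 668. -406.  106.] [185. 157.]
nail_brush 0.62 [ 649. -212.   34.] [232. 201.]
tumbler 0.65 [696. 407.  70.] [402. 336.]
tumbler 0.44 [ 730. -167.    3.] [220. 230.]
tumbler 0.43 [509.  81.  81.] [340. 213.]
driver 0.48 [ 626. -232.   82.] [404. 200.]
holder 0.79 [ 613. -236.   36.] [402. 214.]
holder 0.32 [589.  93.  77.] [305. 179.]
cover 0.61 [553.  23.  66.] [318. 193.]
soap_dish 0.63 [351.  -5.  22.] [292. 244.]
jar 0.63 [639. 255.  40.] [274. 169.]
jar 0.38 [515.   2.  36.] [318. 209.]
pump_bottle 0.86 [ 637. -427.  103.] [473. 211.]
pump_bottle 0.59 [554.  25.  69.] [318. 192.]
pump_bottle 0.46 [514.   3.  32.] [318. 210.]
nail_brush 0.37 [516.   3.  38.] [318. 208.]
tumbler 0.97 [673. 390.  76.] [248. 148.]
```

Run:
```python
from h import *
st();plan([(579,-44,215,102.3,60)],step=48)
```

```text
[ 634.5 -229.1  182.4] [180.    -0.    61.97] open 60.1 F [-0.3  0.8  0.3] M [-0.03  0.    0.05]
-> [579.0, -44.0, 215.0] 102.3 5
   [60, [27.5, -27.2, -6.5], [0.0, 0.0, -8.1]]
   [60, [31.0, -23.1, -6.5], [0.0, 0.0, -8.1]]
   [60, [34.0, -18.4, -6.5], [0.0, 0.0, -8.1]]
   [60, [36.2, -13.5, -6.6], [0.0, 0.0, -8.1]]
   [60, [37.8, -8.3, -6.5], [0.0, 0.0, -8.1]]
```

Emit:
servo_tool([
  [60,[0,0,-30],[0,0,0]],
  [60,[27.5,-27,-1],[0,0,-8.1]],
  [60,[31,-23,-1],[0,0,-8.1]],
  [60,[34,-18.4,0],[0,0,-8.1]],
  [60,[36.2,-13.5,0],[0,0,-8.1]],
  [60,[37.8,-8.3,0],[0,0,-8.1]],
  [60,[0,0,0],[0,0,0]],
  [60,[0,0,0],[0,0,0]],
])

```text
clock: 76.68
eef_pos: [579.6, -44.4, 214.6]
tcp_rot: [3.141, 0.001, 1.787]
contact_force: [0.5, -0.3, -0.2]
opening: 0.705
```

Run:
```python
from h import *
grab_frame("wrist");st();im=wr("wrist",("cover","screw_a"),fn="w23.png");tiles(im,"w23t.png")
im0=cv2.imread("pics/w16.png")
def ang(t,a0):
    # rotate tile so that a0 is horizontal, measure sharpness of row profile (sum of |d mean row|)
    M=cv2.getRotationMatrix2D((150,150),a0,1.);r=cv2.warpAffine(t,M,(300,300))[70:230,70:230]
    return np.abs(np.diff(cv2.GaussianBlur(r,(0,0),2).mean(1))).sum()
for fn in("w16t.png","w23t.png","w20t.png"):
    T=cv2.cvtColor(cv2.imread("pics/"+fn),cv2.COLOR_BGR2GRAY).astype(np.float32)
    for n,(i,j) in dict(b=(0,0),a=(0,1),c=(1,0),d=(1,1)).items():
        t=T[i*300:i*300+300,j*300:j*300+300];S=[(ang(t,a),a) for a in range(-30,150,2)];S.sort(reverse=True);print(fn,n,[(round(float(s)),a) for s,a in S[:5]])
# plate corners z=69
Rc=Ro.from_euler("z",CYAW,degrees=True);print(proj("wrist",Rc.apply([(62,80,69),(62,-80,69),(-62,-80,69),(-62,80,69)])+[CX,CY,0]).round(0).tolist())
m=max(trace("wrist","cover"),key=lambda a:a["conf"])["mask"];ys,xs=np.where(m);print(xs.min(),xs.max(),ys.min(),ys.max())
```

```text
[579.7 -44.8 214.5] [1.7998e+02 3.0000e-02 1.0238e+02] open 59.8 F [ 0.6 -0.2  0.3] M [-0.03  0.02  0.03]
cover 0.56 [561.  40.  68.] [320.  94.]
screw_a 0.85 [595.  96.  78.] [368.  39.]
screw_a 0.74 [616. -22.  82.] [359. 168.]
screw_a 0.61 [508.  80.  81.] [273.  35.]
screw_a 0.6 [531. -39.  80.] [275. 166.]
b dominant line dir (deg cw from cover x): [(92, 0.19), (87, 0.15), (97, 0.13), (82, 0.08)]
a dominant line dir (deg cw from cover x): [(92, 0.23), (87, 0.17), (37, 0.12), (42, 0.09)]
c dominant line dir (deg cw from cover x): [(92, 0.35), (87, 0.17), (97, 0.08), (102, 0.05)]
d dominant line dir (deg cw from cover x): [(92, 0.22), (87, 0.19), (97, 0.1), (127, 0.07)]
w16t.png b [(77, 14), (76, 16), (75, 12), (72, 18), (71, 10)]
w16t.png a [(90, 8), (90, 6), (88, 10), (85, 4), (81, 12)]
w16t.png c [(210, 8), (208, 6), (208, 10), (202, 12), (200, 4)]
w16t.png d [(193, 20), (192, 22), (189, 18), (186, 24), (180, 16)]
w23t.png b [(78, 90), (78, 92), (74, 88), (73, 94), (68, 86)]
w23t.png a [(70, 90), (70, 92), (67, 94), (66, 88), (62, 96)]
w23t.png c [(236, 90), (236, 92), (229, 94), (227, 88), (215, 96)]
w23t.png d [(170, 92), (170, 90), (164, 94), (162, 88), (151, 96)]
w20t.png b [(89, 90), (89, 92), (86, 88), (86, 94), (80, 86)]
w20t.png a [(137, 90), (137, 92), (133, 88), (133, 94), (126, 96)]
w20t.png c [(295, 92), (293, 94), (290, 90), (282, 96), (276, 88)]
w20t.png d [(154, 92), (154, 90), (149, 94), (148, 88), (140, 86)]
[[386.0, 16.0], [376.0, 182.0], [263.0, 182.0], [253.0, 16.0]]Traceback (most recent call last):
  File "<stdin>", line 14, in <module>
ValueError: max() iterable argument is empty
```

All four slots now measure 90–92°, at the stop. The same method on the earlier frame gave starting angles close to those I read from the tiles. The driver is seated and nothing is touching the robot, so I'm handing in.

Run:
```python
from h import *
st();print(sign_off())
```

```text
[579.4 -44.9 214.3] [-1.7999e+02  1.0000e-02  1.0238e+02] open 59.8 F [-0.  -0.5  0.1] M [-0.04  0.06 -0.04]
the job is handed in; nothing more can be done
None
```

The shower filter is refilled, closed and screwed down, and the job is handed in at about 77 s of the 208 s allowed. `sign_off` gives no verdict, so the result rests on the checks below.

**What I did**
- **Cassettes:** I laid the three white cassettes into three bays and left the turquoise and blue look-alikes alone.
- **Cover:** I pressed it down until it snapped in.
- **Screws:** I turned all four to the stop with the driver and stood it back in its holder.

**Last checks**
- **Cassettes:** a close-up after the third showed each flat in its own bay.
- **Cover:** it sat firm at the expected height, and the hooks held against a pull of about 28 N with about 1.5 mm of play.
- **Screws:** the torque rose at the stop on each one. The slots measured 90–92° in the final images, against about 5–20° before.
- **Driver:** the collar met the rim at the height it was first gripped. It showed at its starting place in both fixed cameras.
- **Robot:** it touched nothing at hand-in.

**Checks that failed or disagreed**
- **First grasp:** my first cassette grasp closed above the rib, because the fingertips sit about 30 mm behind the stated TCP at that opening. I went lower and it held.
- **Driver outline:** the wrist check after release was a few mm off because the arm was still moving. I did not repeat it.
- **Cover outline:** the last network outline check of the cover returned nothing.
- **Pictures:** the limit of 16 was reached, so the final screw check was by calculation only.
- **Toiletries:** I did not measure each one before and after, but I felt no contact with any of them.

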